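Dock the hall candles and start the charge

TASK

Clear the spectacle case off the candle charging dock and lay it flat in the middle of the light wooden tray, and put all the LED candles back on the dock: cream ones on the white row, black ones on the black row, each upright and wholly inside a pad circle of its own. When all that is in place, start the charge: twist the black knob clockwise to its stop and let it spring back, then press the blue, the yellow and the green button fully down, one at a time in that order. Leave the bowl and the key fob where they are, and finish with the case and every candle still in place.

Things in the scene. Friction and masses are not known exactly. Their poses are not given: they have to be found in the camera images.
- white_row: White inlay, 92 x 296 mm, flush in the dock's top, with three charging pads in line along its y; origin: centre of the middle pad, on the dock's top. The white and the black row may be either way round on the dock, 104 mm apart (in x).
- white_row_pad0 (a point): Centre of the first (-y) charging pad of the white row, on the dock's top face: a circle of 72 mm diameter outlined in grey with a copper dot in the middle; pads of a row are 100 mm apart.
- white_row_pad2 (a point): Centre of the last (+y) charging pad of the white row, on the dock's top face: a circle of 72 mm diameter outlined in grey with a copper dot in the middle; pads of a row are 100 mm apart.
- black_row: Black inlay, 92 x 296 mm, flush in the dock's top, with three charging pads in line along its y; origin: centre of the middle pad, on the dock's top. The white and the black row may be either way round on the dock, 104 mm apart (in x). The dock: fixed grey slab, 250 x 450 mm along the rows' x and y, top at z = 16 mm, its centre 65 mm to -y of the midpoint of the two rows' origins.
- black_row_pad0 (a point): Centre of the first (-y) charging pad of the black row, on the dock's top face: a circle of 72 mm diameter outlined in grey with a copper dot in the middle; pads of a row are 100 mm apart.
- black_row_pad2 (a point): Centre of the last (+y) charging pad of the black row, on the dock's top face: a circle of 72 mm diameter outlined in grey with a copper dot in the middle; pads of a row are 100 mm apart.
- cream0: Cream LED pillar candle, a plain upright cylinder 54 mm in diameter and 70 mm high (110 to 225 g) with a small soft flame 16 mm high on top; origin at the centre of its underside, z up. May be absent.
- cream1: Cream LED pillar candle, a plain upright cylinder 54 mm in diameter and 70 mm high (110 to 225 g) with a small soft flame 16 mm high on top; origin at the centre of its underside, z up. May be absent.
- cream2: Cream LED pillar candle, a plain upright cylinder 54 mm in diameter and 70 mm high (110 to 225 g) with a small soft flame 16 mm high on top; origin at the centre of its underside, z up. May be absent.
- black0: Black LED pillar candle, a plain upright cylinder 54 mm in diameter and 70 mm high (110 to 225 g) with a small soft flame 16 mm high on top; origin at the centre of its underside, z up. May be absent.
- black1: Black LED pillar candle, a plain upright cylinder 54 mm in diameter and 70 mm high (110 to 225 g) with a small soft flame 16 mm high on top; origin at the centre of its underside, z up. May be absent.
- black2: Black LED pillar candle, a plain upright cylinder 54 mm in diameter and 70 mm high (110 to 225 g) with a small soft flame 16 mm high on top; origin at the centre of its underside, z up. May be absent.
- knob (a joint): Spring-return wake knob on the dock: 0 at rest, grows as it is turned clockwise seen from above, stop at 1.2 rad; it stands with the three buttons on a dark strip along x at the dock's -y end; springs back to 0 when let go (up to 0.13 N m).
- knob_grip (a point): Grip point of the knob: on its upright axis, 54 mm above the table. The grip is a black bar 54 mm long, 16 mm wide and 36 mm tall (24 to 60 mm above the table; the point is 6 mm below the bar's top); the bar lies along this frame's x, which turns with the knob and equals the rows' x at rest. A disc foot of radius 36 mm lies beneath.
- blue (a joint): Blue spring button: 0 up, 0.006 m fully pressed (takes 5 N), springs back.
- blue_top (a point): Centre of the top of the blue button, 34 mm above the table when up; button 28 mm in diameter in a black housing of 44 mm. The three buttons stand in a line along the rows' x, 47 mm apart, in an order of colours that varies; the knob is 70 mm from the nearest.
- yellow (a joint): Yellow spring button: 0 up, 0.006 m fully pressed (takes 5 N), springs back.
- yellow_top (a point): Centre of the top of the yellow button, 34 mm above the table when up; button 28 mm in diameter in a black housing of 44 mm. The three buttons stand in a line along the rows' x, 47 mm apart, in an order of colours that varies; the knob is 70 mm from the nearest.
- green (a joint): Green spring button: 0 up, 0.006 m fully pressed (takes 5 N), springs back.
- green_top (a point): Centre of the top of the green button, 34 mm above the table when up; button 28 mm in diameter in a black housing of 44 mm. The three buttons stand in a line along the rows' x, 47 mm apart, in an order of colours that varies; the knob is 70 mm from the nearest.
- glasses_case: Tan hard spectacle case with rounded edges, 150 x 52 x 40 mm (its x, y, z), 150 g, lying on the dock at the start; origin at the centre of its underside.
- tray: Fixed open tray of light wood, 100 x 200 mm (its x, y) outside with a rim 14 mm high; walls and floor 5 mm thick; origin at the centre of its underside.
- bowl: Bystander: terracotta bowl, 120 mm across, 50 mm high; origin at the centre of its underside.
- key_fob: Bystander: black car key fob, 75 x 40 x 16 mm; origin at the centre of its underside.

How it is judged:
By the outcome, as a careful person would: the job done as asked, in the order asked, and still so for the second after the job is handed in, with the robot touching nothing.
Of cream0, cream1, cream2, black0, black1, black2 only 4 to 6 are there at a start; the rules pass over those that are not, and their reading is None.
At some moment in a run one of cream0, cream1, cream2, black0, black1, black2 may be knocked a few centimetres aside while the robot is not near it.
It also fails if it takes over 210 s, if anything falls off the work surface, if the arm or the gripper's body presses on something with over 40 N, if the wrist force passes 120 N, or if a joint passes its speed limit or range.

ROBOT

A 7-joint arm with a two-finger parallel gripper is mounted at the origin on the work surface. World frame = base frame: x ahead of the robot, y to its left, z up, the work surface at z = 0. Lengths are in mm, angles in degrees, forces in N, time in s.
With the tool pointing down it reaches from about 425 to 800 mm from the base axis. Payload 8.3 kg.
Tool frame: the origin (TCP) lies midway between the tips of the shut fingers; the grasp point (between the pads) lies arm.tcp_to_grasp behind it (arm.tcp_to_grasp is the distance from the TCP to the grasp point, in mm); z points along the fingers, y is the direction in which the jaws open and shut (so a half turn about z gives the same grasp; the last joint's range is limited). The gripper opens to 85 mm and grips with 20 to 120 N. Pads are 22 mm wide; open, the fingers measure 114 mm over their backs; the gripper's body (76 mm by 85 mm) begins 54 mm behind the grasp point. The pads swing forward as they close: fully open they stand 13 mm farther back than shut.
Start: joints at [71.224, 21.967, 0.94, 78.501, -0.361, 79.538, -2.664], TCP at [163.611, -603.187, 231.279] pointing down, gripper open.
Joint ranges: [-169.22, 169.22], [-14.56, 117.87], [-87.37, 89.26], [10.42, 133.3], [-82.24, 262.24], [0.94, 117.77], [-172.7, 172.7]. Speed limits (degrees/s): [136.94, 136.94, 172.46, 172.46, 180, 180, 180].

INTERFACE

Orientations are given as [roll, pitch, yaw] about the fixed x, y, z axes, in that order (R = Rz(yaw) Ry(pitch) Rx(roll)).
In Python, from bench import arm, grab_frame, get_calibration, nets gives the robot as it stands.
- The arm moves only by the tool servo_tool, never from a script. Its argument "deltas" is a list of rows, each a list of 3 entries, a list of its own where there are three numbers: the shift along the tool's x, y, z in mm, then the turn, a rotation vector about the tool's x, y, z in degrees, then the opening, from -1 (shut) to 1 (fully open). In form: [[[dx, dy, dz], [wx, wy, wz], fingers], ...]. A call has 1 to 12 rows; each row is the pose to reach, as a shift and turn from the pose measured when the call began, along the tool's axes at that moment; what a row does not reach only later rows make up. A row lasts 1/10 s, in which the tool goes at most 50 mm and 8.59 degrees, less where a joint would pass 70% of its speed; a pose out of reach is approached as far as the arm can. A call with a gripper value outside its range is refused whole. The fingers move at their own pace and stop on an object; "squeeze" is the grip in N (left out, the last holds). Time passes only in rows, so rows that repeat a pose let the fingers close. It gives the time, the measured TCP pose, the force and the opening at its end, in the units of the state.
- arm.get_obs(): the state, without advancing time (a new reading comes with each control period).
- grab_frame(name): name is "scene" or "side" or "wrist"; returns (picture, depth): 400x640x3 uint8, red, green, blue; 400x640 float32, mm along the optical axis (not along the pixel's ray), 0 where there is no reading.
- get_calibration(name): a dict with "fx", "fy", "cx", "cy" (pixels), "view" (4x4, takes a point from world to camera coordinates). Camera axes: x right, y down, z forward; pixel columns grow to the right and rows downward; lengths in mm; the calibration is good to about 2 mm. A picture is of the moment at which its call begins: read the wrist's pose just before it. get_calibration takes no time and is no camera call; for the wrist camera it gives the pose at the moment of the call.
- arm.finish_job(): hands the job in, once; it reports no verdict.
Trained networks look in the newest picture that a camera, given by its name, has taken for a name from the list of things; names that differ only in an ending like _2 or _b are one class to them, and where a whole thing is asked for, a point or a joint stands for the part that bears it (a point fixed in the world has none). Each returns a list of dicts, best first, with "confidence" (0 to 1); they miss things now and then, are a little off and sometimes report something else, mostly with a low value. They report only what shows in the picture. A call takes as long as a camera call.
- nets.recognise(camera, thing): "box" ([left, top, width, height] in pixels, round what is visible of it).
- nets.trace(camera, thing): "pixels" (400x640 bool, what is visible of it) and "box" ([left, top, width, height] in pixels, round what is visible of it).
- nets.pinpoint(camera, thing): "centre" ([column, row] in pixels: a listed point, or the origin of a listed thing).
The state is a dict: "time_s": time; "joint_pos": joint angles; "qvel": joint speeds; "effort": joint torques, N m; "eef_pos": TCP position; "ee_rot": TCP orientation; "ft_force": force on the tool from outside, world axes, zero at the start; "moment": the same for the moment, N m; "opening": finger opening in mm.
Only numpy, scipy, OpenCV 4.12 (cv2) and the standard library are available. Lean on these libraries where they do the work, as an engineer would, in place of code of your own. Each camera call takes 0.05 s, during which the arm holds its last target.

## Working session

There is one attempt and no reset: what is moved stays moved. The work goes in short steps, Python scripts to look and compute and a tool call to move; the robot and the scene stay as the last step left them, time stands still between calls to the robot, and variables do not carry over. Pictures are saved under pics/ and viewed, and the job is handed in when it is done.

Besides the shell and the picture viewer there is one more tool, called after ">>>" as name(argument=value, ...) on one line, values as JSON. servo_tool: Moves the arm, as the interface text tells. Its arguments: {"type":"object","properties":{"deltas":{"type":"array","items":{"type":"array"}},"squeeze":{"type":"number"}},"required":["deltas"]}

```bash
ls; mkdir -p pics
python3 - <<'E'
from bench import arm, grab_frame, get_calibration, nets
import cv2
print(arm.get_obs(), arm.tcp_to_grasp)
for n in ["scene","side","wrist"]:
    p,d=grab_frame(n); cv2.imwrite(f"pics/{n}0.png",p[:,:,::-1]); c=get_calibration(n); print(n,c)
E
```

```text
pics
{'time_s': 0.0, 'joint_pos': array([71.22518124, 22.01592146,  0.9390097 , 78.56291922, -0.36068168,
       79.53783104, -2.66306471]), 'qvel': array([-0.05650882,  0.13250616, -0.02950565, -0.00017471,  0.00943803,
        0.10725471,  0.05693961]), 'effort': array([ 8.39942822e-04, -6.27585196e+01,  8.44540782e-01, -3.71822476e+01,
        1.64386566e-02,  1.43174833e-02,  2.73037375e-05]), 'eef_pos': array([ 163.45147397, -602.71620773,  230.25897724]), 'ee_rot': array([-1.79886208e+02,  2.72310845e-03,  1.51750115e+01]), 'ft_force': array([ 0.22514787, -0.25425282, -0.22602118]), 'moment': array([0.00984039, 0.0038569 , 0.04781805]), 'opening': 85.44405081440398} 18.700000000000003
scene {'fx': 509.648064156509, 'fy': 509.648064156509, 'cx': 321.97384248000566, 'cy': 194.71311131598495, 'view': array([[ 5.62111581e-01,  8.26984263e-01,  1.12959478e-02,
        -2.93251627e+02],
       [ 7.19465014e-01, -4.82201824e-01, -4.99851472e-01,
        -4.18122953e+02],
       [-4.07922375e-01,  2.89099341e-01, -8.66037474e-01,
         1.87530571e+03],
       [ 0.00000000e+00,  0.00
[... 270 characters left out ...]
954516e-01,  5.16957462e-01, -7.51460097e-01,
         3.30252483e+02],
       [ 4.80794551e-01, -5.77638999e-01, -6.59674000e-01,
         1.11198290e+03],
       [ 0.00000000e+00,  0.00000000e+00,  0.00000000e+00,
         1.00000000e+00]])}
wrist {'fx': 346.0979978716749, 'fy': 346.0979978716749, 'cx': 318.2951556574781, 'cy': 200.8289144879796, 'view': array([[ 2.60689617e-01, -9.65422156e-01, -9.91687718e-04,
        -6.24372754e+02],
       [-9.28122638e-01, -2.50900262e-01,  2.75022594e-01,
        -3.37880895e+01],
       [-2.65761720e-01, -7.07751268e-02, -9.61437252e-01,
         3.79504244e+02],
       [ 0.00000000e+00,  0.00000000e+00,  0.00000000e+00,
         1.00000000e+00]])}
```

View pics/scene0.png

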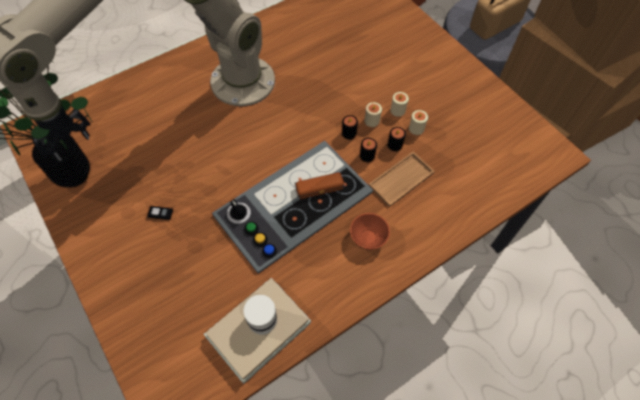

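View pics/side0.png

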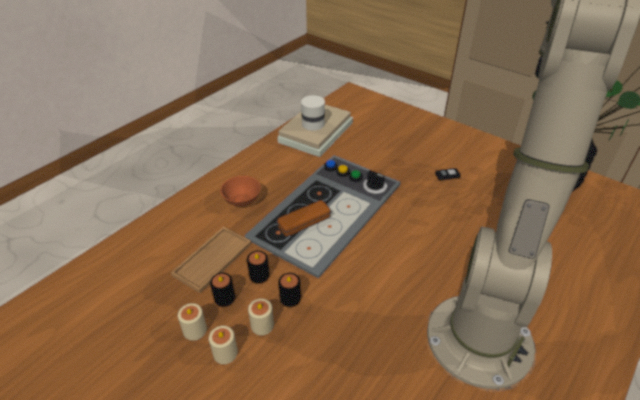

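View pics/wrist0.png

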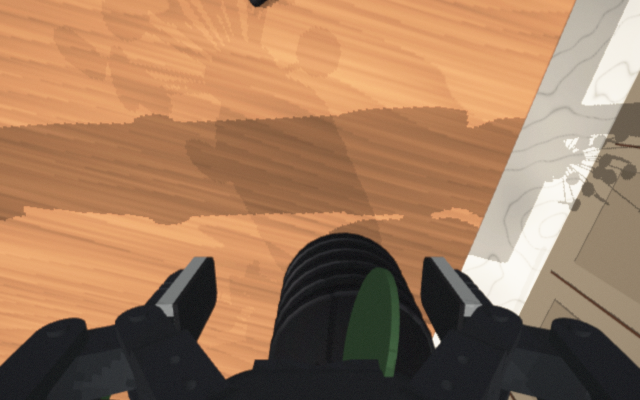

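The scene picture shows six candles (three cream, three black) around px (345-420, 100-155). The case lies across the dock at (320,185), the tray is at (402,178) and the bowl at (369,232). The knob is at (238,210), the buttons are ordered green, yellow, blue, and the fob is at (160,212). Next I'll measure positions.

```bash
cat > h.py <<'E'
from bench import arm, grab_frame, get_calibration, nets
import cv2, numpy as np
def ray(c,u,v,z):
    V=np.array(c["view"]);R=V[:3,:3];t=V[:3,3];o=-R.T@t
    d=R.T@np.array([(u-c["cx"])/c["fx"],(v-c["cy"])/c["fy"],1.])
    return o+d*(z-o[2])/d[2]
def cloud(c,dep,mask=None):
    V=np.array(c["view"]);R=V[:3,:3];t=V[:3,3]
    m=(dep>0) if mask is None else (mask&(dep>0))
    v,u=np.nonzero(m);d=dep[m]
    P=np.stack([(u-c["cx"])/c["fx"]*d,(v-c["cy"])/c["fy"]*d,d],1)
    return (P-t)@R
def proj(c,p):
    V=np.array(c["view"]);q=V[:3,:3]@np.asarray(p,float)+V[:3,3]
    return np.array([c["fx"]*q[0]/q[2]+c["cx"],c["fy"]*q[1]/q[2]+c["cy"]])
E
python3 - <<'E'
from h import *
np.set_printoptions(precision=1,suppress=True)
Z=dict(white_row=16,white_row_pad0=16,white_row_pad2=16,black_row=16,black_row_pad0=16,black_row_pad2=16,knob_grip=54,blue_top=34,yellow_top=34,green_top=34,glasses_case=16,tray=0,bowl=0,key_fob=0)
for n in ["scene","side"]:
    p,d=grab_frame(n);c=get_calibration(n)
    for k,z in Z.items():
        r=nets.pinpoint(n,k)[:2]
        print(n,k,[(np.array(e["centre"]),round(e["confidence"],2),ray(c,*e["centre"],z)[:2]) for e in r])
    for k in ["cream0","black0"]:
        for e in nets.pinpoint(n,k)[:5]:
            print(n,k,np.array(e["centre"]),round(e["confidence"],2),ray(c,*e["centre"],0)[:2])
    for k in ["glasses_case","tray","cream0","black0","bowl"]:
        for e in nets.trace(n,k)[:4]:
            if e["confidence"]<.3: continue
            P=cloud(c,d,e["pixels"]);zt=np.percentile(P[:,2],90)
            T=P[abs(P[:,2]-zt)<12]
            rr=cv2.minAreaRect(T[:,:2].astype(np.float32))
            print(n,k,round(e["confidence"],2),"ztop",zt,"rect",rr,len(P))
E
```

```text
scene white_row [(array([295.1, 177.5]), 0.76, array([468.4, -69.2]))]
scene white_row_pad0 [(array([322.6, 161. ]), 0.61, array([464.9,  40.9]))]
scene white_row_pad2 [(array([322.6, 161. ]), 0.61, array([464.9,  40.9]))]
scene black_row [(array([322.1, 204.3]), 0.86, array([599.1, -52.3])), (array([415., 130.]), 0.34, array([535.7, 376.9]))]
scene black_row_pad0 [(array([342.7, 183.6]), 0.86, array([573.1,  45.6])), (array([293.7, 216.7]), 0.74, array([ 586.4, -150.1]))]
scene black_row_pad2 [(array([342.7, 183.6]), 0.86, array([573.1,  45.6])), (array([293.7, 216.7]), 0.74, array([ 586.4, -150.1]))]
scene knob_grip [(array([233.8, 209.1]), 0.67, array([ 480.7, -296.4]))]
scene blue_top [(array([270.2, 249.3]), 0.38, array([ 647.3, -270.5]))]
scene yellow_top [(array([237.2, 209.3]), 0.47, array([ 476.1, -285.1])), (array([256.6, 237. ]), 0.45, array([ 590.5, -283.4]))]
scene green_top [(array([249.6, 225.7]), 0.62, array([ 546.2, -281.8]))]
scene glasses_case [(array([317.6, 186.3]), 0.68, array([536.5, -27.2])), (array([253.9, 224.6]), 0.45, array([ 541.4, -266.1]))]
scene tray [
[... 4650 characters left out ...]
9.84857177734375, 284.34967041015625), (49.74224853515625, 53.57661437988281), 42.97093963623047) 722
side black0 0.84 ztop 72.73550361967568 rect ((407.4574279785156, 186.62481689453125), (49.966522216796875, 49.089683532714844), 40.3366584777832) 623
side black0 0.76 ztop 72.77400598713997 rect ((519.4321899414062, 181.628173828125), (49.786895751953125, 54.73155212402344), 44.32012939453125) 631
side black0 0.68 ztop 73.00579051804876 rect ((535.5615844726562, 287.1351013183594), (51.49159240722656, 52.22942352294922), 54.44588851928711) 676
side bowl 0.85 ztop 49.73733958575508 rect ((763.8710327148438, 3.6677932739257812), (118.27481842041016, 120.44770050048828), 70.46183013916016) 988
```

>>> servo_tool(deltas=[[[0,0,-50],[0,0,0],1],[[0,0,-100],[0,0,0],1],[[0,0,-120],[0,0,0],1],[[500,-447,-120],[0,0,-75],1],[[500,-447,-120],[0,0,-75],1],[[500,-447,-120],[0,0,-75],1],[[500,-447,-120],[0,0,-75],1],[[500,-447,-120],[0,0,-75],1],[[500,-447,-120],[0,0,-75],1],[[500,-447,-120],[0,0,-75],1],[[500,-447,-120],[0,0,-75],1],[[500,-447,-120],[0,0,-75],1]])

```text
time_s: 3.55
eef_pos: [409.6, -224.0, 351.7]
ee_rot: [180.0, 0.0, 90.5]
ft_force: [1.4, -0.7, -0.1]
opening: 85.2
```

>>> servo_tool(deltas=[[[184,120,0],[0,0,0],1],[[184,120,0],[0,0,0],1],[[184,120,0],[0,0,0],1],[[184,120,0],[0,0,0],1],[[184,120,0],[0,0,0],1],[[184,120,0],[0,0,0],1],[[184,120,0],[0,0,0],1]])

```text
time_s: 4.25
eef_pos: [527.9, -39.0, 351.5]
ee_rot: [180.0, 0.0, 90.6]
ft_force: [0.2, -0.3, -0.4]
opening: 85.4
```

Run:
```python
from h import *
o=arm.get_obs();print(o["time_s"],o["eef_pos"],o["ee_rot"])
p,d=grab_frame("wrist");c=get_calibration("wrist");cv2.imwrite("pics/w1.png",p[:,:,::-1]);np.savez("w1.npz",p=p,d=d,**{k:np.array(c[k]) for k in c})
```

```text
4.25 [527.90597939 -38.98903928 351.48877387] [1.79981838e+02 4.96983324e-02 9.05546734e+01]
```

View pics/w1.png

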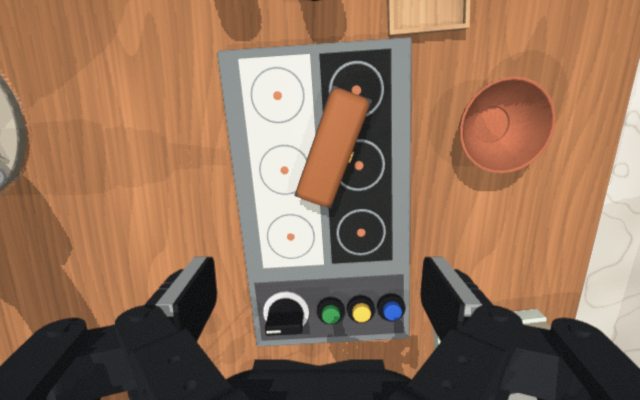

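The wrist view shows all six copper dots: white at (277,96), (284,170), (291,237) and black at (356,90), (359,166), (361,232). I'll fit the dock from these.

Run:
```python
from h import *
np.set_printoptions(precision=1,suppress=True)
w=np.load("w1.npz");p,d=w["p"],w["d"];c={k:(w[k] if k=="view" else float(w[k])) for k in ["fx","fy","cx","cy","view"]}
R,G,B=[p[:,:,i].astype(int) for i in range(3)]
m=(R-B>60)&(R>130)
obs=[]
for (u,v) in [(277,96),(284,170),(291,237),(356,90),(359,166),(361,232)]:
    s=np.zeros_like(m);s[v-9:v+10,u-9:u+10]=1
    if (u,v) in[(356,90),(359,166)]: s[:]=0; s[v-4:v+5,u-5:u+6]=1
    n,l,st,ce=cv2.connectedComponentsWithStats((m&s).astype(np.uint8))
    i=1+np.argmin(np.linalg.norm(ce[1:]-[u,v],axis=1)); obs.append(ray(c,*ce[i],16)[:2]); print(ce[i],st[i,4],obs[-1])
obs=np.array(obs)
mod=np.array([[x,y] for x in(-52,52) for y in(-100,0,100)],float)[[2,1,0,5,4,3]]
use=[0,1,2,4,5,3]
mm,oo=mod.mean(0),obs.mean(0)
H=(mod-mm).T@(obs-oo);U,S,Vt=np.linalg.svd(H);Rr=(U@Vt).T
th=np.degrees(np.arctan2(Rr[1,0],Rr[0,0]));print("dock",oo,th);print(obs-(oo+mod@Rr.T))
f=lambda x,y:oo+Rr@np.array([x,y])
for x in(-52,52):print([f(x,y) for y in(-100,0,100)])
# plane height check
P=cloud(c,d);s=(abs(P[:,0]-oo[0])<120)&(abs(P[:,1]-oo[1])<150);print("z dock",np.median(P[s&(P[:,2]<30),2]))
cs=P[s&(P[:,2]>45)&(P[:,2]<62)];print("case z",np.percentile(cs[:,2],[50,95]),cv2.minAreaRect(cs[:,:2].astype(np.float32)))
# knob line
for dx in (-105.5,-35.5,11.5,58.5): print(dx, f(dx,-225))
for n,uv in dict(g=(331,314),y=(361,312),b=(392,310)).items(): q=ray(c,*uv,34)[:2];print(n,q,Rr.T@(q-oo))
q=ray(c,285,312,60)[:2];print("knob",q,Rr.T@(q-oo))
```

```text
[277.   95.2] 65 [474.1  37.5]
[283.9 169.9] 49 [481.1 -62.8]
[290.3 236.6] 43 [ 488.4 -163. ]
[355.7  90.1] 76 [577.9  44.5]
[358.5 165.3] 56 [585.5 -55.5]
[360.6 232.3] 53 [ 592.5 -155.6]
dock [533.3 -59.1] 4.09082032525447
[[-0.2  0.6]
 [-0.3  0.1]
 [-0.1 -0.4]
 [-0.   0.2]
 [ 0.3 -0.1]
 [ 0.3 -0.4]]
[array([ 488.5, -162.6]), array([481.4, -62.8]), array([474.3,  36.9])]
[array([ 592.3, -155.2]), array([585.1, -55.4]), array([578. ,  44.3])]
z dock 17.05028422900777
case z [55.9 57.6] ((546.8434448242188, -30.045310974121094), (149.86770629882812, 53.962955474853516), 70.78777313232422)
-105.5 [ 444.1 -291.1]
-35.5 [ 513.9 -286.1]
11.5 [ 560.8 -282.7]
58.5 [ 607.7 -279.4]
g [ 550.2 -282.3] [   1.  -223.8]
y [ 595.9 -278.5] [  46.8 -223.3]
b [ 643.  -274.7] [  94.1 -222.8]
knob [ 482.7 -261.7] [ -64.9 -198.5]
```

>>> servo_tool(deltas=[[[9,19,40],[0,0,8],1],[[9,19,90],[0,0,16],1],[[9,19,140],[0,0,19.8],1],[[9,19,190],[0,0,19.8],1],[[9,19,240],[0,0,19.8],1],[[9,19,270],[0,0,19.8],1],[[9,19,290],[0,0,19.8],1],[[9,19,308],[0,0,19.8],1],[[9,19,325],[0,0,19.8],1],[[9,19,325],[0,0,19.8],1]])

```text
time_s: 5.3
eef_pos: [544.7, -33.7, 24.6]
ee_rot: [-179.8, 0.2, 70.5]
ft_force: [0.3, -0.7, -0.2]
opening: 85.2
```

>>> servo_tool(deltas=[[[0,0,0],[0,0,0],-0.5],[[0,0,0],[0,0,0],-0.5],[[0,0,0],[0,0,0],-0.5],[[0,0,0],[0,0,0],-0.5],[[0,0,0],[0,0,0],-0.5],[[0,0,0],[0,0,0],-0.5]], squeeze=30)

```text
time_s: 5.9
eef_pos: [545.3, -34.2, 25.7]
ee_rot: [-179.9, 0.2, 70.4]
ft_force: [-1.7, -1.4, 6.8]
opening: 51.6
```

>>> servo_tool(deltas=[[[0,0,-20],[0,0,0],-0.5],[[0,0,-60],[0,0,0],-0.5],[[0,0,-110],[0,0,0],-0.5],[[40,7,-150],[0,0,-8],-0.5],[[80,14,-190],[0,0,-16],-0.5],[[124,20,-230],[0,0,-24],-0.5],[[124,20,-230],[0,0,-25],-0.5],[[124,20,-230],[0,0,-25],-0.5],[[124,20,-230],[0,0,-25],-0.5]])

```text
time_s: 6.8
eef_pos: [606.0, 76.6, 254.8]
ee_rot: [-179.8, 0.2, 95.4]
ft_force: [-1.0, -1.5, -2.1]
opening: 51.6
```

```bash
cat > snap.py <<'E'
import sys
from h import *
def snap(name,cam="wrist"):
    o=arm.get_obs();print(round(o["time_s"],2),o["eef_pos"].round(1),o["ee_rot"].round(1),"open",round(o["opening"],1))
    c=get_calibration(cam);p,d=grab_frame(cam);cv2.imwrite(f"pics/{name}.png",p[:,:,::-1]);np.savez(name+".npz",p=p,d=d,**{k:np.array(c[k]) for k in c})
    return p,d,c
if __name__=="__main__": snap(sys.argv[1],*(sys.argv[2:]))
E
python3 snap.py w2
```

```text
6.8 [606.   76.6 254.8] [-179.8    0.2   95.4] open 51.6
```

View pics/w2.png

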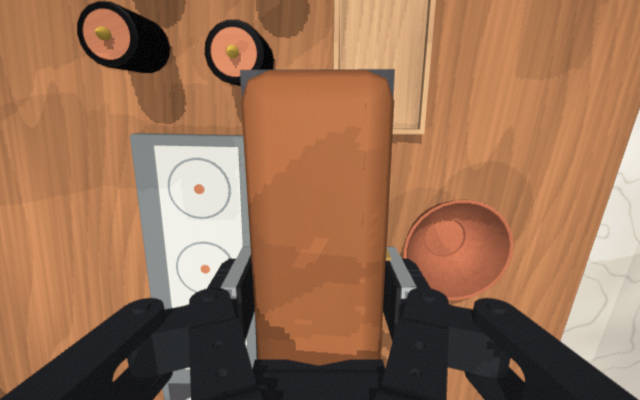

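>>> servo_tool(deltas=[[[40,15,-40],[0,0,0],-0.5],[[70,30,-80],[0,0,0],-0.5],[[70,30,-120],[0,0,0],-0.5],[[70,30,-120],[0,0,0],-0.5],[[70,30,-120],[0,0,0],-0.5]])

```text
time_s: 7.35
eef_pos: [629.8, 147.6, 373.6]
ee_rot: [-179.8, 0.2, 95.3]
ft_force: [-0.4, 0.8, -2.1]
opening: 51.6
```

```bash
python3 snap.py w3
```

```text
7.35 [629.8 147.6 373.6] [-179.8    0.2   95.3] open 51.6
```

View pics/w3.png

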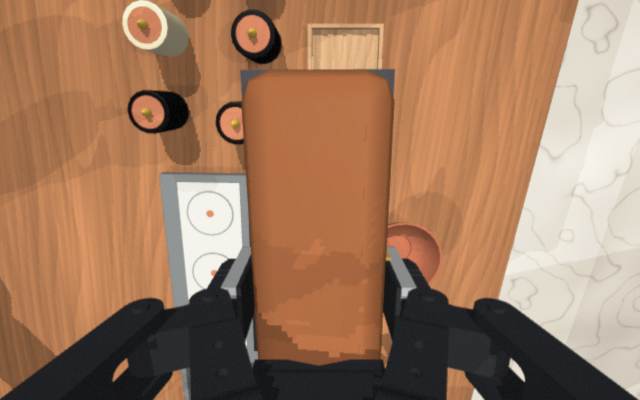

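The far tray corners are at (307,25) and (383,25) here, and the near right corner is at (424,133) in w2.

Run:
```python
from h import *
np.set_printoptions(precision=1,suppress=True)
def ld(n):
    w=np.load(n+".npz");return w["p"],w["d"],{k:(w[k] if k=="view" else float(w[k])) for k in ["fx","fy","cx","cy","view"]}
p,d,c=ld("w3");p2,d2,c2=ld("w2");p1,d1,c1=ld("w1")
A=ray(c,307,24.5,14);B=ray(c,383,24.5,14);C=ray(c2,424,133.5,14)
print(A,B,C,"centre",(A+C)/2,"w",np.linalg.norm(B-A),np.linalg.norm(C-B))
print("yaw",np.degrees(np.arctan2(*(B-A)[1::-1])),np.degrees(np.arctan2(*(B-C)[1::-1]))-90)
print("w1 near corners",ray(c1,392,35,14),ray(c1,469.5,32,14))
cv2.imwrite("pics/w3z.png",cv2.resize(p[10:75,290:400,::-1],None,fx=6,fy=6)); cv2.imwrite("pics/w1z.png",cv2.resize(p1[0:45,380:480,::-1],None,fx=6,fy=6))
P=cloud(c,d);s=(P[:,2]>7)&(P[:,2]<22)&(P[:,0]>600)&(P[:,0]<730)&(P[:,1]>110);Q=P[s]
P2=cloud(c2,d2);s=(P2[:,2]>7)&(P2[:,2]<22)&(P2[:,0]>595)&(P2[:,0]<730)&(P2[:,1]>100);Q2=P2[s]
print(cv2.minAreaRect(np.vstack([Q,Q2])[:,:2].astype(np.float32)))
```

```text
[599.9 311.7  14. ] [699.5 320.7  14. ] [718.2 123.3  14. ] centre [659.1 217.5  14. ] w 99.99565376827427 198.33753135055926
yaw 5.176739024043683 5.40012247065107
w1 near corners [621.8 111.6  14. ] [719.8 115.7  14. ]
((659.0995483398438, 218.7799072265625), (100.32019805908203, 200.3624267578125), 5.304272651672363)
```

View pics/w3z.png

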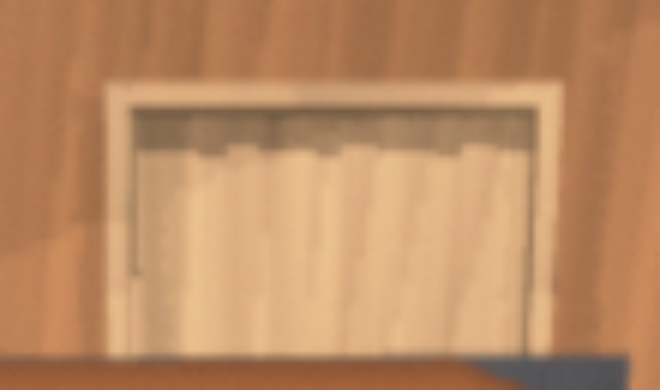

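>>> servo_tool(deltas=[[[30,18,40],[0,0,0],-0.5],[[63.5,36,90],[0,0,0],-0.5],[[63.5,36,140],[0,0,0],-0.5],[[63.5,36,190],[0,0,0],-0.5],[[63.5,36,240],[0,0,0],-0.5],[[63.5,36,280],[0,0,0],-0.5],[[63.5,36,305],[0,0,0],-0.5],[[63.5,36,325],[0,0,0],-0.5],[[63.5,36,325],[0,0,0],-0.5],[[63.5,36,325],[0,0,0],-0.5]])

```text
time_s: 8.4
eef_pos: [657.0, 210.1, 45.7]
ee_rot: [-179.5, 0.3, 95.2]
ft_force: [-0.4, -0.8, -0.8]
opening: 51.3
```

>>> servo_tool(deltas=[[[4,3,12],[0,0,0],-0.5],[[4,3,22],[0,0,0],-0.5],[[4,3,29],[0,0,0],-0.5],[[4,3,30],[0,0,0],-0.5],[[4,3,30],[0,0,0],-0.5]])

```text
time_s: 8.9
eef_pos: [659.2, 214.1, 15.3]
ee_rot: [-179.5, 0.3, 95.2]
ft_force: [0.3, -0.4, -1.8]
opening: 51.7
```

Release at tray, then lift.

>>> servo_tool(deltas=[[[0,0,0.5],[0,0,0],0.2],[[0,0,0.5],[0,0,0],0.6],[[0,0,0],[0,0,0],1],[[0,0,0],[0,0,0],1],[[0,0,-20],[0,0,0],1],[[0,0,-60],[0,0,0],1],[[0,0,-110],[0,0,0],1],[[-30,-90,-160],[0,0,0],1],[[-60,-140,-210],[0,0,0],1],[[-60,-180,-260],[0,0,0],1],[[-60,-180,-280],[0,0,0],1],[[-60,-180,-280],[0,0,0],1]])

```text
time_s: 10.1
eef_pos: [490.9, 141.4, 292.3]
ee_rot: [-179.5, 0.4, 95.2]
ft_force: [0.5, -0.5, 0.6]
opening: 85.3
```

```bash
python3 snap.py w4
```

```text
10.1 [490.9 141.4 292.3] [-179.5    0.4   95.2] open 85.3
```

View pics/w4.png

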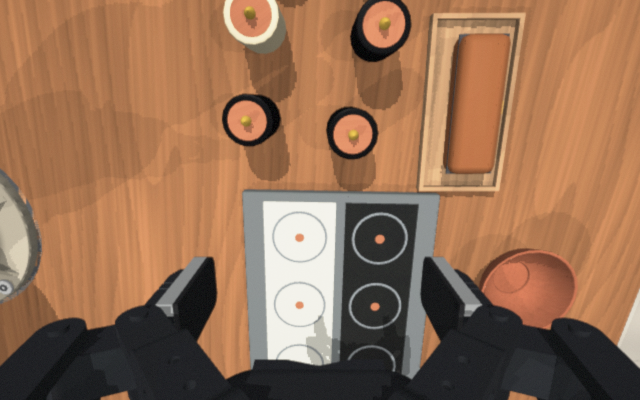

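The case lies inside the tray at px (478,102). Four candle tops are visible. I'll write a candle locator.

```bash
cat > cand.py <<'E'
from h import *
from snap import snap
def ld(n):
    w=np.load(n+".npz");return w["p"],w["d"],{k:(w[k] if k=="view" else float(w[k])) for k in ["fx","fy","cx","cy","view"]}
def candles(p,d,c,base=0,lim=(350,800,-250,480)):
    h,w=d.shape;P=np.full((h,w,3),np.nan);m=d>0;P[m]=cloud(c,d)
    ok=m&(P[:,:,2]>base+62)&(P[:,:,2]<base+76)&(P[:,:,0]>lim[0])&(P[:,:,0]<lim[1])&(P[:,:,1]>lim[2])&(P[:,:,1]<lim[3])
    n,l,st,ce=cv2.connectedComponentsWithStats(ok.astype(np.uint8));out=[]
    for i in range(1,n):
        if st[i,4]<60: continue
        Q=P[l==i];q=Q[Q[:,2]>base+66][:,:2].astype(np.float32)
        if len(q)<30: continue
        (cc,r)=cv2.minEnclosingCircle(q)
        edge=cv2.morphologyEx((l==i).astype(np.uint8),cv2.MORPH_GRADIENT,np.ones((3,3)))>0
        col=np.median(p[l==i],axis=0); ee=np.median(p[edge&(l==i)].max(1))
        out.append((np.round(cc,1),round(r,1),"cream" if ee>110 else "black",int(ee),st[i,:4],round(float(np.median(Q[:,2])),1)))
    return out
def show(name,cam="wrist",base=0,new=True):
    p,d,c=snap(name,cam) if new else ld(name)
    for o in candles(p,d,c,base): print(cam,*o)
E
python3 - <<'E'
from cand import *
show("w4",new=False); show("w3",new=False)
show("s1","scene");show("d1","side")
E
```

```text
wrist [413.1 283.5] 27.0 cream 211 [223   0  57  46] 70.5
wrist [539.7 285.8] 26.9 black 59 [355   0  57  56] 70.5
wrist [413.1 185.1] 26.8 black 52 [222  93  53  53] 70.6
wrist [522.5 181. ] 26.8 black 80 [327 107  52  52] 70.6
wrist [413. 284.] 27.6 cream 204 [123   0  48  51] 70.4
wrist [540.1 285.8] 27.0 black 57 [231   9  46  50] 70.4
wrist [413.  184.9] 27.0 black 48 [128  90  45  43] 70.5
wrist [522.4 181.1] 26.6 cream 121 [216 101  28  43] 70.6
10.15 [489.8 142.3 299.9] [-180.     0.4   95.3] open 85.6
scene [427.1 387.2] 31.5 cream 193 [392  92  16  15] 71.2
scene [414.8 283.4] 29.4 cream 177 [365 102  16  15] 71.0
scene [526.3 389.8] 30.3 cream 187 [411 110  16  15] 71.2
scene [411.7 183.8] 28.8 cream 115 [342 115  16  15] 71.3
scene [538.6 283.7] 28.3 cream 118 [389 127  16  15] 71.2
scene [522.1 178.7] 28.3 cream 114 [360 138  17  15] 71.8
10.2 [491.9 142.6 297.6] [179.9   0.4  95.2] open 85.4
side [520.2 181.3] 27.5 black 100 [246 250  22  19] 70.5
side [537.5 287.3] 28.6 black 85 [210 272  23  21] 70.6
side [411.5 186.4] 28.2 black 85 [278 273  23  20] 70.8
side [410.2 284. ] 28.2 cream 169 [248 299  24  22] 70.8
side [522.4 393.3] 27.6 cream 168 [178 304  25  22] 71.3
side [424.8 388.6] 27.8 cream 177 [209 326  25  25] 71.2
```

```bash
cat > go.py <<'E'
import sys
from h import *
from scipy.spatial.transform import Rotation as Ro
def go(x,y,z,yaw=None):
    o=arm.get_obs();R=Ro.from_euler("xyz",o["ee_rot"],degrees=True)
    d=R.inv().apply(np.array([x,y,z])-o["eef_pos"])
    w=(R.inv()*Ro.from_euler("xyz",[180,0,o["ee_rot"][2] if yaw is None else yaw],degrees=True)).as_rotvec(degrees=True)
    print("from",o["eef_pos"].round(1),"delta",d.round(1),"turn",w.round(1),"dist",np.linalg.norm(d).round(),"rise",(z-o["eef_pos"][2]).round(1))
if __name__=="__main__": go(*map(float,sys.argv[1:]))
E
python3 go.py 522.5 181 21 94.1
```

```text
from [492.6 142.1 294.8] delta [ 38.1  33.7 273.5] turn [-0.1  0.4  1.1] dist 278.0 rise -273.8
```

>>> servo_tool(deltas=[[[38,34,40],[0,0,1],1],[[38,34,90],[0,0,1],1],[[38,34,130],[0,0,1],1],[[38,34,160],[0,0,1],1],[[38,34,170],[0,0,1],1],[[38,34,170],[0,0,1],1],[[38,34,170],[0,0,1],1]])

```text
time_s: 10.95
eef_pos: [523.8, 182.3, 125.9]
ee_rot: [180.0, 0.4, 94.2]
ft_force: [0.0, -0.3, 0.5]
opening: 85.5
```

```bash
python3 go.py 522.5 181 21 94.1; python3 -c "
from h import *
o=arm.get_obs();print(o['qvel'],o['time_s'])
for i in range(4):
    grab_frame('wrist');o=arm.get_obs();print(o['eef_pos'],get_calibration('wrist')['view'][:3,3])"
```

```text
from [523.8 182.3 125.9] delta [ -0.4  -1.4 104.9] turn [0.  0.4 0.1] dist 105.0 rise -104.9
[ 0.14986451 -1.06726608 -0.34316452 -0.77137298 -0.0586796  -0.03330194
  0.04883135] 10.95
[524.07867529 182.32725631 126.37555847] [-537.34771546  131.00591162  317.8638994 ]
[524.1323514  182.2659576  126.48925965] [-537.43560339  131.00520721  317.77375568]
[524.0347535  182.15020821 126.36652357] [-537.30930706  130.92397689  317.69315845]
[523.8640869  182.03792957 126.12209692] [-537.07635284  130.81105442  317.62760107]
```

>>> servo_tool(deltas=[[[-1,-1.4,45],[0,0,0],1],[[-1,-1.4,80],[0,0,0],1],[[-1,-1.4,100],[0,0,0],1],[[-1,-1.4,105],[0,0,0],1],[[-1,-1.4,105],[0,0,0],1],[[-1,-1.4,105],[0,0,0],-0.5],[[-1,-1.4,105],[0,0,0],-0.5],[[-1,-1.4,105],[0,0,0],-0.5],[[-1,-1.4,105],[0,0,0],-0.5],[[-1,-1.4,105],[0,0,0],-0.5],[[-1,-1.4,105],[0,0,0],-0.5]], squeeze=35)

```text
time_s: 12.25
eef_pos: [523.7, 180.6, 22.8]
ee_rot: [179.8, 0.4, 94.2]
ft_force: [-1.7, -0.3, 6.4]
opening: 52.9
```

```bash
python3 go.py 578 44.3 140 94.1;  python3 go.py 578 44.3 38 94.1
```

```text
from [523.7 180.6  22.8] delta [-140.7   44.8 -116. ] turn [0.2 0.4 0.1] dist 188.0 rise 117.2
from [523.7 180.6  22.8] delta [-140.    44.4  -14. ] turn [0.2 0.4 0.1] dist 148.0 rise 15.2
```

>>> servo_tool(deltas=[[[0,0,-25],[0,0,0],-0.5],[[0,0,-60],[0,0,0],-0.5],[[-20,6,-100],[0,0,0],-0.5],[[-65,20,-110],[0,0,0],-0.5],[[-110,34,-100],[0,0,0],-0.5],[[-140,44.5,-75],[0,0,0],-0.5],[[-140,44.5,-50],[0,0,0],-0.5],[[-140,44.5,-30],[0,0,0],-0.5],[[-140,44.5,-25],[0,0,0],-0.5],[[-140,44.5,-25],[0,0,0],-0.5],[[-140,44.5,-25],[0,0,0],-0.5]])

```text
time_s: 13.35
eef_pos: [578.8, 44.9, 50.4]
ee_rot: [179.7, 0.4, 94.2]
ft_force: [0.4, -0.0, -1.2]
opening: 53.2
```

```bash
python3 go.py 578 44.3 39 94.1
```

```text
from [578.8  44.9  50.4] delta [-0.5 -0.9 11.4] turn [0.3 0.4 0.1] dist 11.0 rise -11.4
```

>>> servo_tool(deltas=[[[-0.5,-1,7],[0,0,0],-0.5],[[-0.5,-1,11],[0,0,0],-0.5],[[-0.5,-1,11.8],[0,0,0],-0.5],[[-0.5,-1,11.8],[0,0,0],-0.5],[[-0.5,-1,11.8],[0,0,0],0.3],[[-0.5,-1,11.8],[0,0,0],0.8],[[-0.5,-1,11],[0,0,0],0.8],[[-0.5,-1,-10],[0,0,0],0.8],[[-0.5,-1,-50],[0,0,0],0.9],[[-0.5,-1,-90],[0,0,0],1],[[30,-30,-110],[0,0,0],1],[[60,-62,-110],[0,0,0],1]])

```text
time_s: 14.55
eef_pos: [513.7, 102.0, 163.1]
ee_rot: [179.3, 0.3, 94.1]
ft_force: [0.7, 2.3, -0.2]
opening: 85.4
```

```bash
python3 go.py 413 185 135 94.1
```

```text
from [513.7 102.  163.1] delta [ 90.1 -94.9  26.4] turn [ 0.7  0.3 -0. ] dist 133.0 rise -28.1
```

>>> servo_tool(deltas=[[[35,-35,0],[0.7,0.3,0],1],[[70,-70,10],[0.7,0.3,0],1],[[90,-95,25],[0.7,0.3,0],1],[[90,-95,25],[0.7,0.3,0],1],[[90,-95,25],[0.7,0.3,0],1],[[90,-95,25],[0.7,0.3,0],1]])

```text
time_s: 15.15
eef_pos: [414.1, 184.2, 136.9]
ee_rot: [179.9, 0.0, 94.0]
ft_force: [0.5, -0.3, -0.1]
opening: 85.1
```

```bash
python3 -c "
from cand import *
show('w5')"; python3 go.py 413 185 22 94.1
```

```text
15.15 [414.1 184.2 136.9] [179.9   0.   94. ] open 85.1
wrist [412.9 283.7] 27.0 cream 219 [278   0  96  98] 70.6
wrist [539.6 285.7] 27.5 black 67 [495   9 102 100] 70.5
wrist [412.4 184.8] 27.0 black 52 [272 171  84  82] 70.6
from [414.2 184.2 136.8] delta [  0.9  -1.3 114.8] turn [ 0.1  0.  -0.2] dist 115.0 rise -114.8
```

View pics/w5.png

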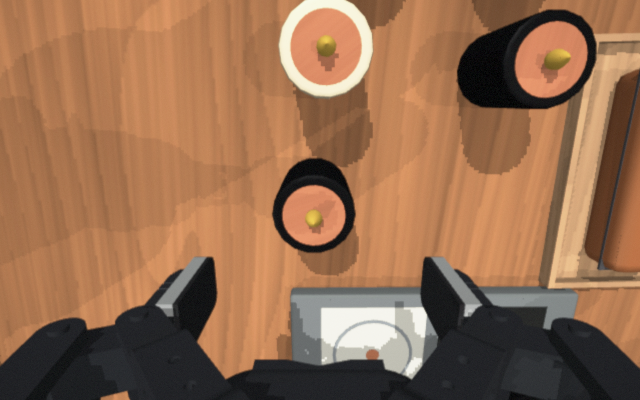

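The black candle is at (314,214), between the fingers' lanes and not moved. I'll grasp it.

>>> servo_tool(deltas=[[[0.7,-1.5,45],[0,0,0],1],[[0.7,-1.5,85],[0,0,0],1],[[0.7,-1.5,108],[0,0,0],1],[[0.7,-1.5,115],[0,0,0],1],[[0.7,-1.5,115],[0,0,0],1],[[0.7,-1.5,115],[0,0,0],-0.5],[[0.7,-1.5,115],[0,0,0],-0.5],[[0.7,-1.5,115],[0,0,0],-0.5],[[0.7,-1.5,115],[0,0,0],-0.5],[[0.7,-1.5,115],[0,0,0],-0.5],[[0.7,-1.5,115],[0,0,0],-0.5]], squeeze=35)

```text
time_s: 16.3
eef_pos: [413.7, 185.0, 23.2]
ee_rot: [179.8, 0.0, 93.9]
ft_force: [-2.4, 0.0, 6.0]
opening: 53.3
```

```bash
python3 go.py 585.1 -55.4 38 94.1
```

```text
from [413.7 185.   23.2] delta [-251.6  154.6  -14.1] turn [ 0.2  0.  -0.2] dist 296.0 rise 14.8
```

>>> servo_tool(deltas=[[[0,0,-25],[0,0,0],-0.5],[[0,0,-65],[0,0,0],-0.5],[[-10,6,-110],[0,0,0],-0.5],[[-45,28,-130],[0,0,0],-0.5],[[-85,52,-135],[0,0,0],-0.5],[[-125,77,-135],[0,0,0],-0.5],[[-165,102,-135],[0,0,0],-0.5],[[-208,128,-135],[0,0,0],-0.5],[[-251.5,154.5,-135],[0,0,0],-0.5],[[-251.5,154.5,-110],[0,0,0],-0.5],[[-251.5,154.5,-70],[0,0,0],-0.5],[[-251.5,154.5,-45],[0,0,0],-0.5]])

```text
time_s: 17.5
eef_pos: [584.1, -56.0, 67.0]
ee_rot: [179.9, 0.0, 93.9]
ft_force: [-0.2, 0.3, -2.5]
opening: 53.2
```

>>> servo_tool(deltas=[[[0,0,10],[0,0,0],-0.5],[[0,0,10],[0,0,0],-0.5]])

```text
time_s: 17.7
eef_pos: [583.1, -56.3, 56.0]
ee_rot: [-180.0, -0.0, 93.9]
ft_force: [0.7, -0.1, -2.2]
opening: 53.5
```

```bash
python3 go.py 585.1 -55.4 39 94.1
```

```text
from [583.1 -56.3  56. ] delta [ 0.7  2.1 17. ] turn [-0.  -0.  -0.2] dist 17.0 rise -17.0
```

>>> servo_tool(deltas=[[[0.7,2,8],[0,0,0],-0.5],[[0.7,2,15],[0,0,0],-0.5],[[0.7,2,17.3],[0,0,0],-0.5],[[0.7,2,17.3],[0,0,0],-0.5],[[0.7,2,17.3],[0,0,0],0.3],[[0.7,2,17.3],[0,0,0],0.8],[[0.7,2,16],[0,0,0],0.8],[[0.7,2,-10],[0,0,0],0.8],[[0.7,2,-50],[0,0,0],0.9],[[0.7,2,-100],[0,0,0],1],[[20,0,-130],[0,0,0],1],[[68,-2,-130],[0,0,0],1]])

```text
time_s: 18.9
eef_pos: [580.0, 7.0, 191.3]
ee_rot: [179.5, 0.2, 93.3]
ft_force: [1.2, 0.7, 0.0]
opening: 85.4
```

```bash
python3 go.py 539.6 285.7 137 94.1
```

```text
from [580.    7.  191.3] delta [280.7 -24.6  53.3] turn [ 0.5  0.2 -0.8] dist 287.0 rise -54.3
```

>>> servo_tool(deltas=[[[45,-4,0],[0.5,0.2,-0.8],1],[[92,-8,0],[0.5,0.2,-0.8],1],[[140,-12,0],[0.5,0.2,-0.8],1],[[188,-16,15],[0.5,0.2,-0.8],1],[[235,-20,30],[0.5,0.2,-0.8],1],[[280,-24.5,45],[0.5,0.2,-0.8],1],[[280.5,-24.5,53],[0.5,0.2,-0.8],1],[[280.5,-24.5,53],[0.5,0.2,-0.8],1],[[280.5,-24.5,53],[0.5,0.2,-0.8],1]])

```text
time_s: 19.8
eef_pos: [540.3, 284.4, 137.5]
ee_rot: [-180.0, 0.0, 94.1]
ft_force: [0.4, -1.3, 0.6]
opening: 85.6
```

```bash
python3 -c "
from cand import *
show('w6')"; python3 go.py 539.6 285.7 22 94.1
```

```text
19.8 [540.3 284.4 137.5] [-180.     0.    94.1] open 85.6
wrist [427.5 388.2] 27.2 cream 208 [ 77   0 104  77] 70.5
wrist [526.4 391.8] 26.8 cream 226 [257   0  96  82] 70.6
wrist [413.1 283.9] 27.3 cream 204 [ 75 159  89  82] 70.5
wrist [539.8 286.3] 26.9 black 44 [274 170  84  81] 70.6
from [540.7 284.  137.9] delta [  1.7  -1.  115.9] turn [ 0.  -0.  -0.1] dist 116.0 rise -115.9
```

>>> servo_tool(deltas=[[[2,-1,45],[0,0,0],1],[[2,-1,85],[0,0,0],1],[[2,-1,108],[0,0,0],1],[[2,-1,115],[0,0,0],1],[[2,-1,115],[0,0,0],1],[[2,-1,115],[0,0,0],-0.5],[[2,-1,115],[0,0,0],-0.5],[[2,-1,115],[0,0,0],-0.5],[[2,-1,115],[0,0,0],-0.5],[[2,-1,115],[0,0,0],-0.5],[[2,-1,115],[0,0,0],-0.5]], squeeze=35)

```text
time_s: 20.95
eef_pos: [540.6, 286.5, 25.0]
ee_rot: [179.8, -0.0, 94.0]
ft_force: [-1.4, -1.1, 6.5]
opening: 53.4
```

```bash
python3 go.py 592.3 -155.2 38 94.1
```

```text
from [540.6 286.5  25. ] delta [-444.3   20.9  -13.3] turn [ 0.2 -0.  -0.1] dist 445.0 rise 13.0
```

>>> servo_tool(deltas=[[[0,0,-25],[0,0,0],-0.5],[[0,0,-65],[0,0,0],-0.5],[[0,0,-110],[0,0,0],-0.5],[[-35,2,-140],[0,0,0],-0.5],[[-80,4,-145],[0,0,0],-0.5],[[-128,6,-145],[0,0,0],-0.5],[[-176,8,-145],[0,0,0],-0.5],[[-224,10,-145],[0,0,0],-0.5],[[-272,12,-145],[0,0,0],-0.5],[[-320,15,-145],[0,0,0],-0.5],[[-365,17,-145],[0,0,0],-0.5],[[-405,19,-145],[0,0,0],-0.5]])

```text
time_s: 22.15
eef_pos: [587.3, -119.2, 170.6]
ee_rot: [179.8, 0.0, 93.9]
ft_force: [0.1, 0.2, -2.5]
opening: 53.1
```

```bash
python3 go.py 592.3 -155.2 41 94.1
```

```text
from [ 587.3 -119.2  170.6] delta [-36.2   2.  129.7] turn [ 0.2  0.  -0.2] dist 135.0 rise -129.6
```

>>> servo_tool(deltas=[[[-25,2,0],[0,0,0],-0.5],[[-36,2,10],[0,0,0],-0.5],[[-36,2,50],[0,0,0],-0.5],[[-36,2,90],[0,0,0],-0.5],[[-36,2,112],[0,0,0],-0.5],[[-36,2,118],[0,0,0],-0.5],[[-36,2,118],[0,0,0],-0.5]])

```text
time_s: 22.85
eef_pos: [591.9, -153.9, 52.3]
ee_rot: [179.8, -0.0, 94.0]
ft_force: [-0.4, -0.4, -1.6]
opening: 53.2
```

```bash
python3 go.py 592.3 -155.2 41 94.1
```

```text
from [ 591.9 -153.9   52.3] delta [-1.4  0.3 11.3] turn [ 0.2 -0.  -0.1] dist 11.0 rise -11.3
```

>>> servo_tool(deltas=[[[-1.4,0.3,7],[0,0,0],-0.5],[[-1.4,0.3,11],[0,0,0],-0.5],[[-1.4,0.3,11.7],[0,0,0],-0.5],[[-1.4,0.3,11.7],[0,0,0],-0.5],[[-1.4,0.3,11.7],[0,0,0],0.3],[[-1.4,0.3,11.7],[0,0,0],0.8],[[-1.4,0.3,11],[0,0,0],0.8],[[-1.4,0.3,-10],[0,0,0],0.8],[[-1.4,0.3,-50],[0,0,0],0.9],[[-1.4,0.3,-95],[0,0,0],1],[[20,-8,-130],[0,0,0],1],[[65,-23,-130],[0,0,0],1]])

```text
time_s: 24.05
eef_pos: [567.4, -94.1, 187.9]
ee_rot: [179.3, 0.2, 93.6]
ft_force: [1.0, 1.2, -0.3]
opening: 85.6
```

```bash
python3 go.py 413.1 283.9 137 94.1
```

```text
from [567.4 -94.1 187.9] delta [ 387.  -130.9   48.2] turn [ 0.7  0.2 -0.5] dist 411.0 rise -50.9
```

>>> servo_tool(deltas=[[[40,-14,0],[0.7,0.2,-0.5],1],[[85,-29,0],[0.7,0.2,-0.5],1],[[130,-44,0],[0.7,0.2,-0.5],1],[[176,-60,0],[0.7,0.2,-0.5],1],[[222,-75,0],[0.7,0.2,-0.5],1],[[268,-90,10],[0.7,0.2,-0.5],1],[[314,-106,25],[0.7,0.2,-0.5],1],[[355,-120,40],[0.7,0.2,-0.5],1],[[387,-131,49],[0.7,0.2,-0.5],1],[[387,-131,49],[0.7,0.2,-0.5],1],[[387,-131,49],[0.7,0.2,-0.5],1]])

```text
time_s: 25.15
eef_pos: [412.4, 284.6, 136.2]
ee_rot: [-180.0, -0.0, 94.2]
ft_force: [0.0, 0.1, 0.5]
opening: 85.3
```

```bash
python3 -c "
from cand import *
show('w7')"; python3 go.py 413.1 283.9 23 94.1
```

```text
25.15 [412.4 284.6 136.2] [-180.    -0.    94.2] open 85.3
wrist [427.1 388.1] 27.0 cream 213 [308   0  95  93] 70.6
wrist [525.9 391.3] 27.2 cream 199 [479   0 102  99] 70.5
wrist [412.7 284. ] 27.0 cream 193 [275 174  84  81] 70.6
from [413.3 283.6 136.4] delta [  0.3  -0.3 113.4] turn [ 0. -0. -0.] dist 113.0 rise -113.4
```

>>> servo_tool(deltas=[[[0.3,-0.5,45],[0,0,0],1],[[0.3,-0.5,85],[0,0,0],1],[[0.3,-0.5,107],[0,0,0],1],[[0.3,-0.5,113],[0,0,0],1],[[0.3,-0.5,113],[0,0,0],1],[[0.3,-0.5,113],[0,0,0],-0.5],[[0.3,-0.5,113],[0,0,0],-0.5],[[0.3,-0.5,113],[0,0,0],-0.5],[[0.3,-0.5,113],[0,0,0],-0.5],[[0.3,-0.5,113],[0,0,0],-0.5],[[0.3,-0.5,113],[0,0,0],-0.5]], squeeze=35)

```text
time_s: 26.3
eef_pos: [413.7, 284.3, 25.0]
ee_rot: [179.9, -0.0, 94.1]
ft_force: [-2.1, -1.4, 6.8]
opening: 53.5
```

```bash
python3 go.py 474.3 36.9 39 94.1
```

```text
from [413.7 284.3  25. ] delta [-251.1   42.9  -14.1] turn [ 0.1 -0.  -0. ] dist 255.0 rise 14.0
```

>>> servo_tool(deltas=[[[0,0,-25],[0,0,0],-0.5],[[0,0,-65],[0,0,0],-0.5],[[-25,4,-105],[0,0,0],-0.5],[[-70,12,-110],[0,0,0],-0.5],[[-118,20,-110],[0,0,0],-0.5],[[-165,28,-110],[0,0,0],-0.5],[[-212,36,-110],[0,0,0],-0.5],[[-251,43,-95],[0,0,0],-0.5],[[-251,43,-60],[0,0,0],-0.5],[[-251,43,-35],[0,0,0],-0.5],[[-251,43,-27],[0,0,0],-0.5],[[-251,43,-27],[0,0,0],-0.5]])

```text
time_s: 27.5
eef_pos: [473.8, 37.3, 51.6]
ee_rot: [179.9, -0.1, 94.1]
ft_force: [0.1, -0.3, -1.2]
opening: 53.1
```

```bash
python3 go.py 474.3 36.9 41 94.1
```

```text
from [473.8  37.3  51.6] delta [-0.4  0.5 10.6] turn [ 0.1 -0.1  0. ] dist 11.0 rise -10.6
```

>>> servo_tool(deltas=[[[-0.4,0.5,7],[0,0,0],-0.5],[[-0.4,0.5,10.5],[0,0,0],-0.5],[[-0.4,0.5,11],[0,0,0],-0.5],[[-0.4,0.5,11],[0,0,0],-0.5],[[-0.4,0.5,11],[0,0,0],0.3],[[-0.4,0.5,11],[0,0,0],0.8],[[-0.4,0.5,10],[0,0,0],0.8],[[-0.4,0.5,-10],[0,0,0],0.8],[[-0.4,0.5,-50],[0,0,0],0.9],[[-0.4,0.5,-95],[0,0,0],1],[[30,-2,-110],[0,0,0],1],[[75,-5,-110],[0,0,0],1]])

```text
time_s: 28.7
eef_pos: [465.7, 110.2, 164.8]
ee_rot: [179.6, 0.0, 93.8]
ft_force: [0.3, 0.4, -1.4]
opening: 85.4
```

```bash
python3 go.py 427.1 388.1 137 94.1
```

```text
from [465.7 110.2 164.8] delta [279.9 -20.5  27.6] turn [ 0.4  0.  -0.3] dist 282.0 rise -27.8
```

>>> servo_tool(deltas=[[[48,-4,0],[0.4,0,-0.3],1],[[96,-7,0],[0.4,0,-0.3],1],[[144,-11,5],[0.4,0,-0.3],1],[[192,-14,10],[0.4,0,-0.3],1],[[240,-18,20],[0.4,0,-0.3],1],[[280,-20.5,27],[0.4,0,-0.3],1],[[280,-20.5,27],[0.4,0,-0.3],1],[[280,-20.5,27],[0.4,0,-0.3],1],[[280,-20.5,27],[0.4,0,-0.3],1]])

```text
time_s: 29.6
eef_pos: [427.9, 387.1, 137.6]
ee_rot: [180.0, 0.1, 94.0]
ft_force: [0.3, 0.2, -0.2]
opening: 85.5
```

```bash
python3 -c "
from cand import *
show('w8')"; python3 go.py 427.1 388.1 23 94.1
```

```text
29.6 [427.9 387.1 137.6] [1.8e+02 1.0e-01 9.4e+01] open 85.5
wrist [427.  388.4] 26.9 cream 203 [274 170  83  82] 70.6
wrist [525.7 392.2] 26.9 cream 197 [424 175  87  81] 70.6
from [428.2 386.8 137.8] delta [  1.5  -1.  114.8] turn [ 0.   0.1 -0.2] dist 115.0 rise -114.8
```

>>> servo_tool(deltas=[[[1.6,-1.1,45],[0,0,0],0.9],[[1.6,-1.1,85],[0,0,0],0.9],[[1.6,-1.1,108],[0,0,0],0.9],[[1.6,-1.1,114],[0,0,0],0.9],[[1.6,-1.1,114],[0,0,0],0.9],[[1.6,-1.1,114],[0,0,0],-0.5],[[1.6,-1.1,114],[0,0,0],-0.5],[[1.6,-1.1,114],[0,0,0],-0.5],[[1.6,-1.1,114],[0,0,0],-0.5],[[1.6,-1.1,114],[0,0,0],-0.5],[[1.6,-1.1,114],[0,0,0],-0.5]], squeeze=35)

```text
time_s: 30.75
eef_pos: [427.8, 389.0, 25.8]
ee_rot: [179.8, -0.0, 93.9]
ft_force: [-0.7, -1.3, 5.7]
opening: 53.4
```

```bash
python3 go.py 481.4 -62.8 40 94.1
```

```text
from [427.8 389.   25.8] delta [-454.4   22.6  -14.2] turn [ 0.2 -0.  -0.2] dist 455.0 rise 14.2
```

>>> servo_tool(deltas=[[[0,0,-25],[0,0,0],-0.5],[[0,0,-65],[0,0,0],-0.5],[[-15,1,-110],[0,0,0],-0.5],[[-55,3,-135],[0,0,0],-0.5],[[-103,5,-140],[0,0,0],-0.5],[[-151,8,-140],[0,0,0],-0.5],[[-199,10,-140],[0,0,0],-0.5],[[-247,12,-140],[0,0,0],-0.5],[[-295,15,-140],[0,0,0],-0.5],[[-343,17,-140],[0,0,0],-0.5],[[-391,20,-140],[0,0,0],-0.5],[[-425,21,-140],[0,0,0],-0.5]])

```text
time_s: 31.95
eef_pos: [477.6, -37.4, 166.7]
ee_rot: [179.7, 0.1, 93.8]
ft_force: [0.7, -0.1, -1.5]
opening: 53.0
```

```bash
python3 go.py 481.4 -62.8 42 94.1
```

```text
from [477.6 -37.4 166.7] delta [-25.4   1.6 124.8] turn [ 0.3  0.1 -0.3] dist 127.0 rise -124.7
```

>>> servo_tool(deltas=[[[-18,1.6,0],[0.3,0,-0.3],-0.5],[[-25.4,1.6,10],[0.3,0,-0.3],-0.5],[[-25.4,1.6,50],[0.3,0,-0.3],-0.5],[[-25.4,1.6,85],[0.3,0,-0.3],-0.5],[[-25.4,1.6,107],[0.3,0,-0.3],-0.5],[[-25.4,1.6,113],[0.3,0,-0.3],-0.5],[[-25.4,1.6,113],[0.3,0,-0.3],-0.5]])

```text
time_s: 32.65
eef_pos: [480.9, -61.5, 53.5]
ee_rot: [-179.9, 0.0, 94.2]
ft_force: [-0.5, 0.3, -1.4]
opening: 52.9
```

```bash
python3 go.py 481.4 -62.8 42 94.1
```

```text
from [480.9 -61.5  53.5] delta [-1.3  0.4 11.5] turn [-0.1  0.   0.1] dist 12.0 rise -11.5
```

>>> servo_tool(deltas=[[[-1.3,0.4,7],[0,0,0],-0.5],[[-1.3,0.4,11],[0,0,0],-0.5],[[-1.3,0.4,11.8],[0,0,0],-0.5],[[-1.3,0.4,11.8],[0,0,0],-0.5],[[-1.3,0.4,11.8],[0,0,0],0.3],[[-1.3,0.4,11.8],[0,0,0],0.8],[[-1.3,0.4,11],[0,0,0],0.8],[[-1.3,0.4,-10],[0,0,0],0.8],[[-1.3,0.4,-50],[0,0,0],0.9],[[-1.3,0.4,-95],[0,0,0],1],[[20,4,-130],[0,0,0],1],[[65,11,-130],[0,0,0],1]])

```text
time_s: 33.85
eef_pos: [490.6, 1.3, 188.4]
ee_rot: [179.6, 0.2, 93.7]
ft_force: [1.2, 0.6, 0.1]
opening: 85.2
```

```bash
python3 go.py 525.7 392 137 94.1
```

```text
from [490.6   1.3 188.4] delta [387.8  60.1  50.2] turn [ 0.4  0.2 -0.4] dist 396.0 rise -51.4
```

>>> servo_tool(deltas=[[[45,7,0],[0.4,0.2,-0.4],1],[[93,14,0],[0.4,0.2,-0.4],1],[[140,22,0],[0.4,0.2,-0.4],1],[[188,29,0],[0.4,0.2,-0.4],1],[[235,37,0],[0.4,0.2,-0.4],1],[[282,44,15],[0.4,0.2,-0.4],1],[[328,51,30],[0.4,0.2,-0.4],1],[[370,58,45],[0.4,0.2,-0.4],1],[[388,60,51],[0.4,0.2,-0.4],1],[[388,60,51],[0.4,0.2,-0.4],1],[[388,60,51],[0.4,0.2,-0.4],1]])

```text
time_s: 34.95
eef_pos: [525.4, 392.3, 136.0]
ee_rot: [-179.9, 0.0, 94.2]
ft_force: [-0.4, -0.2, 0.9]
opening: 85.4
```

```bash
python3 -c "
from cand import *
show('w9')"; python3 go.py 525.7 392 23 94.1
```

```text
34.95 [525.4 392.3 136. ] [-179.9    0.    94.2] open 85.4
wrist [526.3 392.1] 27.2 cream 201 [277 173  83  82] 70.6
from [526.1 391.3 136.5] delta [  0.8  -0.4 113.5] turn [-0.   0.1 -0. ] dist 113.0 rise -113.5
```

>>> servo_tool(deltas=[[[0.8,-0.2,45],[0,0,0],0.9],[[0.8,-0.2,85],[0,0,0],0.9],[[0.8,-0.2,107],[0,0,0],0.9],[[0.8,-0.2,113],[0,0,0],0.9],[[0.8,-0.2,113],[0,0,0],0.9],[[0.8,-0.2,113],[0,0,0],-0.5],[[0.8,-0.2,113],[0,0,0],-0.5],[[0.8,-0.2,113],[0,0,0],-0.5],[[0.8,-0.2,113],[0,0,0],-0.5],[[0.8,-0.2,113],[0,0,0],-0.5],[[0.8,-0.2,113],[0,0,0],-0.5]], squeeze=35)

```text
time_s: 36.1
eef_pos: [526.7, 392.9, 25.9]
ee_rot: [179.9, -0.0, 94.1]
ft_force: [-1.1, 0.1, 6.5]
opening: 53.0
```

```bash
python3 go.py 488.5 -162.6 40 94.1
```

```text
from [526.7 392.9  25.9] delta [-551.4  -77.4  -14.6] turn [ 0.1 -0.  -0. ] dist 557.0 rise 14.1
```

>>> servo_tool(deltas=[[[0,0,-25],[0,0,0],-0.5],[[0,0,-65],[0,0,0],-0.5],[[-15,-2,-110],[0,0,0],-0.5],[[-55,-8,-135],[0,0,0],-0.5],[[-103,-15,-140],[0,0,0],-0.5],[[-151,-21,-145],[0,0,0],-0.5],[[-199,-28,-145],[0,0,0],-0.5],[[-247,-35,-145],[0,0,0],-0.5],[[-295,-41,-145],[0,0,0],-0.5],[[-343,-48,-145],[0,0,0],-0.5],[[-391,-55,-145],[0,0,0],-0.5],[[-435,-61,-145],[0,0,0],-0.5]])

```text
time_s: 37.3
eef_pos: [495.9, -47.9, 171.4]
ee_rot: [179.8, 0.1, 94.0]
ft_force: [1.4, 0.5, -2.6]
opening: 53.2
```

```bash
python3 go.py 488.5 -162.6 42 94.1
```

```text
from [495.9 -47.9 171.4] delta [-113.8  -15.9  129.4] turn [ 0.2  0.1 -0.1] dist 173.0 rise -129.4
```

>>> servo_tool(deltas=[[[-45,-6,0],[0,0,0],-0.5],[[-85,-12,0],[0,0,0],-0.5],[[-114,-16,5],[0,0,0],-0.5],[[-114,-16,30],[0,0,0],-0.5],[[-114,-16,70],[0,0,0],-0.5],[[-114,-16,100],[0,0,0],-0.5],[[-114,-16,117],[0,0,0],-0.5],[[-114,-16,118],[0,0,0],-0.5],[[-114,-16,118],[0,0,0],-0.5]])

```text
time_s: 38.2
eef_pos: [488.8, -162.6, 54.3]
ee_rot: [179.8, 0.1, 94.1]
ft_force: [1.4, -0.7, -2.8]
opening: 53.2
```

```bash
python3 go.py 488.5 -162.6 42 94.1
```

```text
from [ 488.8 -162.6   54.3] delta [ 0.  -0.4 12.3] turn [ 0.2  0.1 -0. ] dist 12.0 rise -12.3
```

>>> servo_tool(deltas=[[[0,-0.4,8],[0,0,0],-0.5],[[0,-0.4,12],[0,0,0],-0.5],[[0,-0.4,12.6],[0,0,0],-0.5],[[0,-0.4,12.6],[0,0,0],-0.5],[[0,-0.4,12.6],[0,0,0],0.3],[[0,-0.4,12.6],[0,0,0],0.8],[[0,-0.4,12],[0,0,0],0.8],[[0,-0.4,-10],[0,0,0],0.8],[[0,-0.4,-50],[0,0,0],0.9],[[0,-0.4,-100],[0,0,0],1],[[10,5,-150],[0,0,0],1],[[40,20,-190],[0,0,0],1]])

```text
time_s: 39.4
eef_pos: [504.1, -125.8, 244.7]
ee_rot: [179.7, 0.2, 93.7]
ft_force: [1.7, -0.4, -1.0]
opening: 85.0
```

>>> servo_tool(deltas=[[[40,15,-40],[0,0,0],1],[[80,30,-80],[0,0,0],1],[[80,30,-125],[0,0,0],1],[[80,30,-125],[0,0,0],1],[[80,30,-125],[0,0,0],1],[[80,30,-125],[0,0,0],1]])

```text
time_s: 40.0
eef_pos: [527.8, -44.3, 368.5]
ee_rot: [179.7, 0.2, 93.7]
ft_force: [-0.9, -0.6, -0.9]
opening: 85.4
```

```bash
python3 -c "
from cand import *
show('w10',base=16)"
```

```text
40.0 [527.8 -44.3 368.5] [179.7   0.2  93.7] open 85.4
wrist [579.5  44.8] 26.9 black 30 [342  63  46  48] 86.5
wrist [476.1  36.8] 27.0 cream 232 [254  64  46  48] 86.5
wrist [588.8 -34.5] 26.9 black 25 [344 133  44  43] 86.5
wrist [483.1 -63. ] 26.9 cream 227 [259 151  43  42] 86.5
wrist [ 593.9 -155. ] 26.9 black 28 [341 225  40  39] 86.5
wrist [ 490.  -162.5] 27.1 cream 218 [263 226  40  39] 86.6
```

View pics/w10.png

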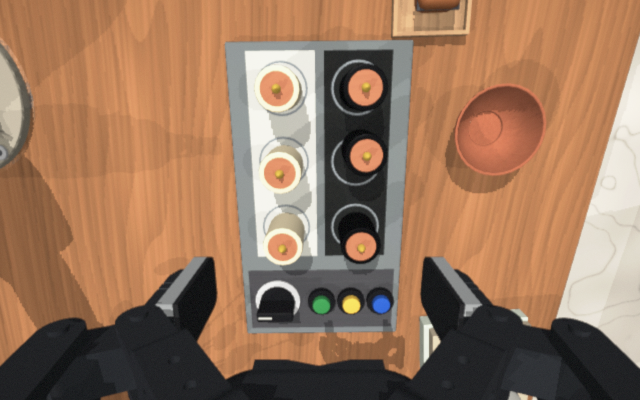

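The middle black candle has been knocked to about (588,-34), roughly 21 mm off its pad. The other five are within 2 mm. I'll move it back.

```bash
python3 go.py 587.5 -34.5 150 94.1
```

```text
from [527.5 -44.5 368. ] delta [  7.   59.8 218.2] turn [ 0.2  0.2 -0.4] dist 226.0 rise -218.0
```

>>> servo_tool(deltas=[[[7,30,40],[0.2,0.2,-0.4],1],[[7,60,80],[0.2,0.2,-0.4],1],[[7,60,130],[0.2,0.2,-0.4],1],[[7,60,180],[0.2,0.2,-0.4],1],[[7,60,212],[0.2,0.2,-0.4],1],[[7,60,218],[0.2,0.2,-0.4],1],[[7,60,218],[0.2,0.2,-0.4],1],[[7,60,218],[0.2,0.2,-0.4],1]])

```text
time_s: 40.85
eef_pos: [588.6, -34.6, 152.0]
ee_rot: [179.9, 0.0, 94.0]
ft_force: [0.6, -0.1, 0.3]
opening: 85.2
```

```bash
python3 -c "
from cand import *
show('w11',base=16)"; python3 go.py 587.5 -34.5 40 94.1
```

```text
40.85 [588.6 -34.6 152. ] [179.9   0.   94. ] open 85.2
wrist [476.2  36.8] 27.1 cream 226 [83 35 99 98] 86.5
wrist [579.5  44.8] 27.0 black 57 [264  34  92  98] 86.6
wrist [588.8 -34.1] 26.9 black 23 [275 172  84  82] 86.6
wrist [483.  -62.6] 27.2 cream 224 [111 204  87  80] 86.6
wrist [ 593.2 -145.7] 25.0 black 16 [278 335  69  30] 86.1
from [588.9 -34.5 152.4] delta [ 1.000e-01 -1.800e+00  1.124e+02] turn [ 0.2  0.  -0.1] dist 112.0 rise -112.4
```

View pics/w11.png

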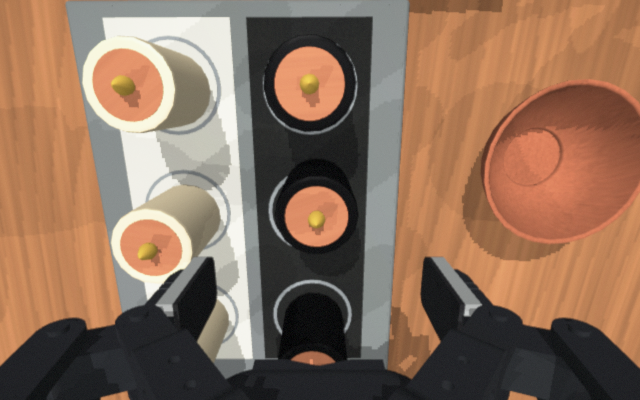

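>>> servo_tool(deltas=[[[0.4,0,45],[0,0,0],0.9],[[0.4,0,85],[0,0,0],0.9],[[0.4,0,106],[0,0,0],0.9],[[0.4,0,112],[0,0,0],0.9],[[0.4,0,112],[0,0,0],0.9],[[0.4,0,112],[0,0,0],-0.5],[[0.4,0,112],[0,0,0],-0.5],[[0.4,0,112],[0,0,0],-0.5],[[0.4,0,112],[0,0,0],-0.5],[[0.4,0,112],[0,0,0],-0.5],[[0.4,0,112],[0,0,0],-0.5]], squeeze=35)

```text
time_s: 42.0
eef_pos: [590.4, -34.1, 42.7]
ee_rot: [179.7, 0.1, 94.0]
ft_force: [-2.9, -0.1, 7.2]
opening: 53.1
```

```bash
python3 go.py 585.1 -55.8 43 94.1
```

```text
from [590.4 -34.1  42.7] delta [-21.3  -6.8  -0.3] turn [ 0.3  0.1 -0.1] dist 22.0 rise 0.3
```

>>> servo_tool(deltas=[[[0,0,-8],[0,0,0],-0.5],[[0,0,-16],[0,0,0],-0.5],[[-8,-2,-16],[0,0,0],-0.5],[[-16,-4,-16],[0,0,0],-0.5],[[-21.4,-5.5,-16],[0,0,0],-0.5],[[-21.4,-5.5,-16],[0,0,0],-0.5],[[-21.4,-5.5,-10],[0,0,0],-0.5],[[-21.4,-5.5,-4],[0,0,0],-0.5],[[-21.4,-5.5,0],[0,0,0],-0.5],[[-21.4,-5.5,0.5],[0,0,0],-0.5],[[-21.4,-5.5,0.5],[0,0,0],-0.5]])

```text
time_s: 43.1
eef_pos: [586.0, -55.4, 42.7]
ee_rot: [179.7, 0.1, 94.1]
ft_force: [-6.4, -0.4, 9.9]
opening: 53.2
```

>>> servo_tool(deltas=[[[0,0,0],[0,0,0],0.3],[[0,0,0],[0,0,0],0.8],[[0,0,0],[0,0,0],0.8],[[0,0,-20],[0,0,0],0.8],[[0,0,-60],[0,0,0],0.9],[[0,0,-110],[0,0,0],1],[[0,0,-110],[0,0,0],1],[[0,0,-110],[0,0,0],1]])

```text
time_s: 43.9
eef_pos: [586.4, -55.1, 154.0]
ee_rot: [179.6, 0.2, 94.1]
ft_force: [0.4, -0.0, -0.8]
opening: 85.6
```

```bash
python3 -c "
from cand import *
show('w12',base=16)"; python3 go.py 480.4 -287.5 150 94.1
```

```text
43.9 [586.4 -55.1 154. ] [179.6   0.2  94.1] open 85.6
wrist [476.4  36.8] 27.0 cream 224 [ 83   0 101  97] 86.5
wrist [579.4  44.7] 26.9 black 39 [268   0  95  96] 86.6
wrist [483.4 -63.3] 27.2 cream 222 [112 173  89  82] 86.6
wrist [587.4 -55.4] 27.1 black 26 [276 173  83  80] 86.6
wrist [ 593.8 -155. ] 26.9 black 37 [280 308  74  57] 86.6
wrist [ 513.7 -158.8] 11.6 cream 142 [197 325  16  31] 85.2
from [585.4 -55.3 152.4] delta [-224.2 -121.3    2.3] turn [ 0.3  0.1 -0. ] dist 255.0 rise -2.4
```

View pics/w12.png

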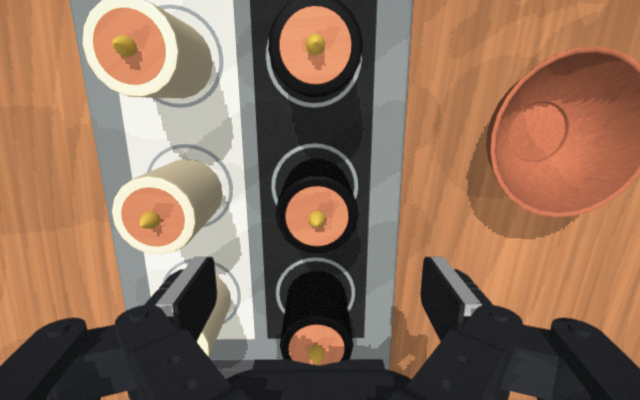

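>>> servo_tool(deltas=[[[0,0,-40],[0,0,0],0.6],[[-35,-20,-60],[0,0,8],0.3],[[-75,-40,-60],[0,0,16],0],[[-115,-62,-60],[0,0,24],0],[[-155,-84,-60],[0,0,32],0],[[-195,-106,-60],[0,0,40],0],[[-224,-121,-60],[0,0,48],0],[[-224,-121,-60],[0,0,56],0],[[-224,-121,-50],[0,0,64],0],[[-224,-121,-40],[0,0,72],0],[[-224,-121,-40],[0,0,80],0],[[-224,-121,-40],[0,0,88],0]])

```text
time_s: 45.15
eef_pos: [479.2, -287.0, 189.9]
ee_rot: [-180.0, -0.1, 5.7]
ft_force: [0.6, -0.8, 0.4]
opening: 42.6
```

>>> servo_tool(deltas=[[[0,0,0],[0,0,4],0],[[0,0,0],[0,0,4],0],[[0,0,0],[0,0,4],0]])

```text
time_s: 45.45
eef_pos: [478.7, -286.8, 188.6]
ee_rot: [-179.9, 0.0, 1.9]
ft_force: [0.3, -0.3, 0.1]
opening: 42.5
```

```bash
python3 snap.py w13; python3 go.py 480.4 -287.5 33 4.1
```

```text
45.45 [ 478.7 -286.8  188.6] [-179.9    0.     1.9] open 42.5
from [ 478.8 -286.8  188.9] delta [  1.5   0.9 155.9] turn [-0.1 -0.  -2.2] dist 156.0 rise -155.9
```

View pics/w13.png

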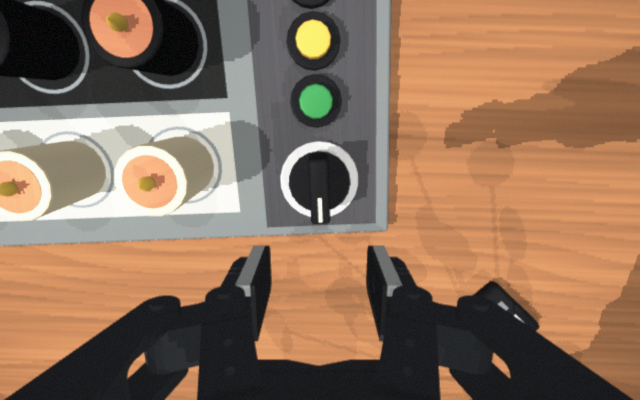

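Run:
```python
from cand import *
np.set_printoptions(precision=1,suppress=True)
p,d,c=ld("w13");P=cloud(c,d)
s=(P[:,2]>54)&(P[:,2]<66)&(abs(P[:,0]-480)<45)&(abs(P[:,1]+287)<45);q=P[s]
print(len(q),np.median(q[:,2]),cv2.minAreaRect(q[:,:2].astype(np.float32)))
print("green",ray(c,316,101,34),"yellow",ray(c,314,39,34))
# case vs tray in w4
p,d,c=ld("w4");P=cloud(c,d)
s=(P[:,2]>35)&(P[:,2]<55)&(P[:,0]>600)&(P[:,0]<720)&(P[:,1]>100);q=P[s];print("case",np.percentile(q[:,2],95),cv2.minAreaRect(q[:,:2].astype(np.float32)))
```

```text
625 65.41751759243463 ((481.3650207519531, -286.9267883300781), (53.373043060302734, 15.964546203613281), 4.256134986877441)
green [ 550.4 -282.1   34. ] yellow [ 597.3 -279.2   34. ]
case 46.47755134341074 ((661.0777587890625, 219.61740112304688), (54.534942626953125, 149.7667999267578), 5.6856207847595215)
```

Run:
```python
from cand import *
p,d,c=ld("w13");h,w=d.shape;P=cloud(c,d,np.ones_like(d,bool)).reshape(-1,3)
Z=np.full(d.shape,np.nan);Z[d>0]=P[:,2]
for n,u,v in [("bar",318,180),("bar2",318,205),("disc",345,170),("rim",352,180),("strip",270,200),("green",316,101),("dock",255,180),("table",450,250),("candle",150,185),("white",220,200)]: print(n,np.round(Z[v-2:v+3,u-2:u+3].mean(),1))
```

```text
bar 66.3
bar2 66.7
disc 29.7
rim 22.8
strip 16.9
green 38.5
dock 16.1
table 0.4
candle 94.7
white 16.8
```

>>> servo_tool(deltas=[[[2.2,0.5,40],[0,0,-2.2],0],[[2.2,0.5,85],[0,0,-2.2],0],[[2.2,0.5,120],[0,0,-2.2],0],[[2.2,0.5,140],[0,0,-2.2],0],[[2.2,0.5,150],[0,0,-2.2],0],[[2.2,0.5,152],[0,0,-2.2],0],[[2.2,0.5,152],[0,0,-2.2],0]])

```text
time_s: 46.2
eef_pos: [481.7, -287.3, 37.7]
ee_rot: [-180.0, -0.1, 4.1]
ft_force: [0.5, -0.3, -0.1]
opening: 42.9
```

>>> servo_tool(deltas=[[[0,0,0],[0,0,0],-0.8],[[0,0,0],[0,0,0],-0.8],[[0,0,0],[0,0,0],-0.8],[[0,0,0],[0,0,0],-0.8],[[0,0,0],[0,0,0],-0.8]], squeeze=50)

```text
time_s: 46.7
eef_pos: [482.7, -287.1, 39.4]
ee_rot: [180.0, -0.2, 4.1]
ft_force: [-1.5, 2.9, 6.3]
opening: 15.5
```

```bash
python3 go.py 481 -287.2 36 4.1;python3 -c "
from h import *
o=arm.get_obs();print(o['moment'],o['ft_force'],o['joint_pos'])"
```

```text
from [ 482.7 -287.1   39.4] delta [-1.7 -0.   3.4] turn [ 0.  -0.2  0. ] dist 4.0 rise -3.4
[0.53020736 0.36326199 0.02103828] [-1.51424958  2.90578778  6.31128262] [ 49.16090153  26.65125592 -27.1670578  100.70839395  14.24077865
  55.88645483 -69.40803052]
```

>>> servo_tool(deltas=[[[-0.5,0,0],[0,0,8],-0.8],[[-0.5,0,0],[0,0,16],-0.8],[[-0.5,0,0],[0,0,24],-0.8],[[-0.5,0,0],[0,0,32],-0.8],[[-0.5,0,0],[0,0,40],-0.8],[[-0.5,0,0],[0,0,48],-0.8],[[-0.5,0,0],[0,0,56],-0.8],[[-0.5,0,0],[0,0,64],-0.8]])

```text
time_s: 47.5
eef_pos: [480.9, -290.1, 39.5]
ee_rot: [-180.0, -0.2, -60.3]
ft_force: [-2.2, -8.2, -6.6]
opening: 14.8
```

```bash
python3 -c "
from h import *
o=arm.get_obs();print(o['moment'],o['ft_force'],o['ee_rot'],o['joint_pos'][6])"
```

```text
[-1.91822047  0.67106381  0.156626  ] [-2.2004601  -8.19910724 -6.58258478] [-179.98208384   -0.23681673  -60.30981891] -128.34533279518024
```

>>> servo_tool(deltas=[[[-1.9,-1.1,0],[0,0,4],-0.8],[[-1.9,-1.1,0],[0,0,7],-0.8],[[-1.9,-1.1,0],[0,0,9],-0.8],[[-1.9,-1.1,0],[0,0,9],-0.8]])

```text
time_s: 47.9
eef_pos: [480.4, -289.6, 39.7]
ee_rot: [180.0, -0.4, -69.3]
ft_force: [0.4, -7.0, -8.0]
opening: 15.0
```

```bash
python3 -c "
from h import *
o=arm.get_obs();print(o['moment'],o['ft_force'],o['ee_rot'],o['joint_pos'][6])"; python3 snap.py w14;python3 snap.py s14 side
```

```text
[-1.36318324  0.14751835  1.67621413] [ 0.41623596 -6.98434059 -7.96624441] [179.97430337  -0.37505152 -69.27796239] -136.81016888898108
47.9 [ 480.4 -289.6   39.7] [180.   -0.4 -69.3] open 15.0
47.95 [ 480.4 -289.6   39.7] [180.   -0.4 -69.2] open 15.1
```

View pics/w14.png

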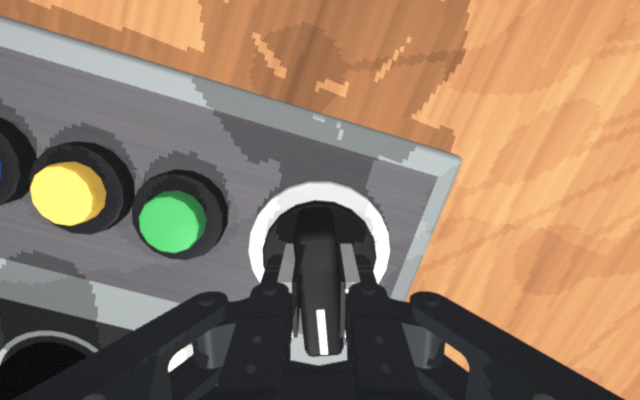

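The moment about z jumped to 1.7 N m against a spring of 0.13, and the bar turned with the jaws, so the stop is reached. Now I'll let it spring back.

>>> servo_tool(deltas=[[[0,0,0],[0,0,-2],0],[[0,0,0],[0,0,-2],1],[[0,0,0],[0,0,-2],1],[[0,0,0],[0,0,-2],1],[[0,0,0],[0,0,-2],1],[[0,0,-10],[0,0,-2],1],[[0,0,-50],[0,0,-2],1],[[0,0,-95],[0,0,-2],1],[[0,0,-125],[0,0,-2],1],[[0,0,-125],[0,0,-2],1]])

```text
time_s: 49.0
eef_pos: [482.9, -290.2, 171.0]
ee_rot: [-179.7, -0.8, -67.2]
ft_force: [-0.5, 0.5, 0.3]
opening: 85.3
```

```bash
python3 snap.py w15; python3 -c "
from cand import *
show('s15','scene',base=16);show('d15','side',base=16)"
```

```text
49.0 [ 482.9 -290.2  171. ] [-179.7   -0.8  -67.2] open 85.3
49.05 [ 481.7 -289.6  168.1] [-179.8   -0.7  -67.2] open 85.6
scene [475.1  36. ] 28.1 cream 185 [315 145  17  16] 87.0
scene [481.6 -64.1] 28.4 cream 187 [290 161  17  16] 87.5
scene [578.4  42.1] 28.5 black 105 [336 166  18  17] 87.3
scene [ 490.1 -164.2] 27.4 cream 187 [264 178  17  16] 87.4
scene [588.  -55.8] 27.5 black 103 [311 184  17  16] 87.0
scene [ 594.2 -156.4] 27.9 black 102 [284 201  18  18] 87.5
49.1 [ 480.6 -289.1  166. ] [-180.    -0.5  -67.2] open 85.2
side [ 590.5 -153.2] 27.8 black 84 [310 170  19  14] 86.3
side [ 487.7 -160.7] 29.5 cream 170 [340 182  19  16] 86.6
side [583.4 -54.7] 29.1 black 71 [290 188  19  15] 86.5
side [480.5 -62.9] 28.9 cream 168 [320 202  20  16] 86.4
side [578.   46.2] 29.6 black 89 [267 208  20  15] 86.7
side [472.9  37.8] 27.4 cream 171 [298 223  21  17] 86.8
```

View pics/w15.png

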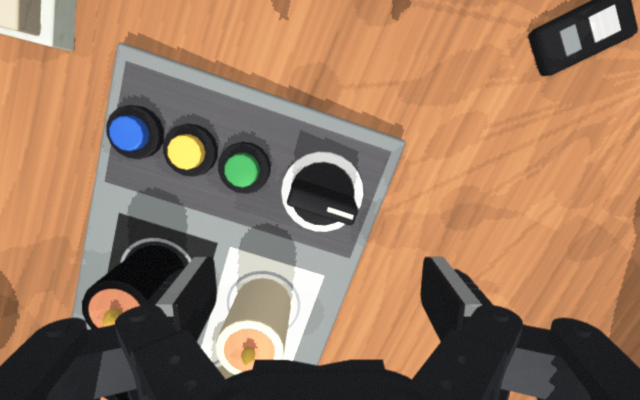

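The knob has sprung back (bar along the row at (325,200)), the candles are still in place, and the blue button is at (129,133).

```bash
python3 - <<'E'
from cand import *
np.set_printoptions(precision=1,suppress=True)
p,d,c=ld("w15");h=d.shape
for n,u,v in [("blue",129,133),("yellow",185.5,152.5),("green",241.5,170.5)]:
    P=cloud(c,d,(np.hypot(*np.mgrid[-v:400-v:400j,-u:640-u:640j])<6)); print(n,ray(c,u,v,36),P.mean(0))
E
python3 go.py 643.5 -275 70 4.1
```

```text
blue [ 642.4 -275.7   36. ] [ 641.6 -276.5   38.3]
yellow [ 596.4 -278.2   36. ] [ 595.9 -279.    38.3]
green [ 549.8 -281.8   36. ] [ 549.8 -282.7   38.4]
from [ 479.9 -288.8  164.6] delta [  50.1 -156.3   94.8] turn [  0.3  -0.3 -71.3] dist 190.0 rise -94.6
```

>>> servo_tool(deltas=[[[10,-30,0],[0,0,-8],0],[[22,-70,0],[0,0,-16],-1],[[36,-110,0],[0,0,-24],-1],[[50,-155.5,10],[0,0,-32],-1],[[50,-155.5,30],[0,0,-40],-1],[[50,-155.5,50],[0,0,-48],-1],[[50,-155.5,70],[0,0,-56],-1],[[50,-155.5,90],[0,0,-64],-1],[[50,-155.5,95],[0,0,-71],-1],[[50,-155.5,95],[0,0,-71],-1],[[50,-155.5,95],[0,0,-71],-1]], squeeze=30)

```text
time_s: 50.25
eef_pos: [642.3, -275.0, 68.8]
ee_rot: [179.7, 0.0, 3.6]
ft_force: [0.6, -0.6, -0.1]
opening: -0.2
```

```bash
python3 go.py 642.5 -275.5 40 4.1
```

```text
from [ 642.3 -275.    68.8] delta [ 0.2  0.4 28.8] turn [ 0.3  0.  -0.5] dist 29.0 rise -28.8
```

>>> servo_tool(deltas=[[[0.2,0.4,12],[0,0,0],-1],[[0.2,0.4,22],[0,0,0],-1],[[0.2,0.4,27],[0,0,0],-1],[[0.2,0.4,27],[0,0,0],-1]])

```text
time_s: 50.65
eef_pos: [641.6, -275.2, 40.2]
ee_rot: [179.8, 0.1, 3.5]
ft_force: [-0.5, -0.2, 0.9]
opening: 0.0
```

>>> servo_tool(deltas=[[[0,0,4],[0,0,0],-1],[[0,0,6],[0,0,0],-1],[[0,0,7],[0,0,0],-1]])

```text
time_s: 50.95
eef_pos: [642.2, -275.3, 33.9]
ee_rot: [179.7, 0.1, 3.5]
ft_force: [-0.1, -0.2, 4.1]
opening: 0.1
```

>>> servo_tool(deltas=[[[0,0,2],[0,0,0],-1],[[0,0,4],[0,0,0],-1],[[0,0,4],[0,0,0],-1]])

```text
time_s: 51.25
eef_pos: [642.4, -275.4, 32.1]
ee_rot: [179.7, 0.0, 3.5]
ft_force: [-5.9, 2.7, 15.5]
opening: 0.1
```

>>> servo_tool(deltas=[[[0,0,2],[0,0,0],-1],[[0,0,2],[0,0,0],-1]])

```text
time_s: 51.45
eef_pos: [642.4, -275.4, 32.0]
ee_rot: [179.6, 0.0, 3.5]
ft_force: [-6.8, 2.2, 14.6]
opening: -0.3
```

```bash
python3 snap.py w16
```

```text
51.45 [ 642.4 -275.4   32. ] [179.6   0.    3.5] open -0.3
```

View pics/w16.png

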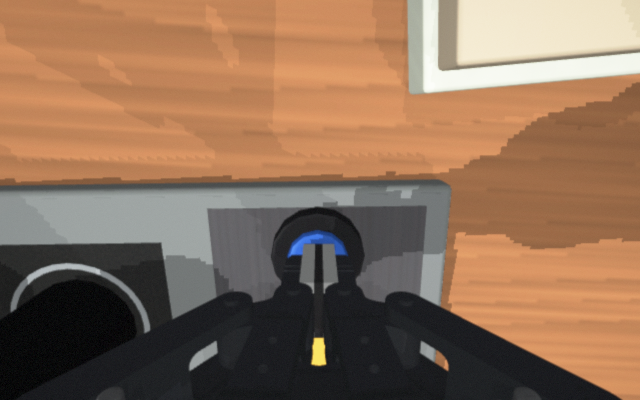

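>>> servo_tool(deltas=[[[0,0,-10],[0,0,0],-1],[[0,0,-28],[0,0,0],-1],[[0,0,-32],[0,0,0],-1],[[-23,0.5,-32],[0,0,-0.5],-1],[[-46,0.7,-30],[0,0,-0.5],-1],[[-46,0.7,-22],[0,0,-0.5],-1],[[-46,0.7,-13],[0,0,-0.5],-1],[[-46,0.7,-11],[0,0,-0.5],-1],[[-46,0.7,-11],[0,0,-0.5],-1]])

```text
time_s: 52.4
eef_pos: [596.8, -278.1, 42.0]
ee_rot: [179.7, 0.1, 4.1]
ft_force: [0.0, 0.4, -0.6]
opening: 0.1
```

```bash
python3 go.py 596.3 -278.9 40 4.1
```

```text
from [ 596.8 -278.1   42. ] delta [-0.5  0.8  2. ] turn [ 0.3  0.1 -0. ] dist 2.0 rise -2.0
```

>>> servo_tool(deltas=[[[-0.4,0.7,4],[0,0,0],-1],[[-0.4,0.7,7],[0,0,0],-1],[[-0.4,0.7,10],[0,0,0],-1],[[-0.4,0.7,12],[0,0,0],-1],[[-0.4,0.7,12.5],[0,0,0],-1],[[-0.4,0.7,12.5],[0,0,0],-1]])

```text
time_s: 53.0
eef_pos: [597.5, -278.6, 32.0]
ee_rot: [179.7, -0.1, 4.1]
ft_force: [-5.2, 3.4, 16.5]
opening: -0.1
```

>>> servo_tool(deltas=[[[0,0,-10],[0,0,0],-1],[[0,0,-28],[0,0,0],-1],[[0,0,-32],[0,0,0],-1],[[-23,0.3,-32],[0,0,0],-1],[[-47.5,0.3,-30],[0,0,0],-1],[[-47.5,0.3,-22],[0,0,0],-1],[[-47.5,0.3,-13],[0,0,0],-1],[[-47.5,0.3,-11],[0,0,0],-1],[[-47.5,0.3,-11],[0,0,0],-1]])

```text
time_s: 53.9
eef_pos: [550.5, -281.4, 42.0]
ee_rot: [179.7, -0.0, 4.2]
ft_force: [-0.5, 0.6, 0.2]
opening: -0.2
```

```bash
python3 go.py 549.9 -282.3 40 4.1
```

```text
from [ 550.5 -281.4   42. ] delta [-0.7  0.8  2. ] turn [ 0.3 -0.   0.1] dist 2.0 rise -2.0
```

>>> servo_tool(deltas=[[[-0.5,0.7,4],[0,0,0],-1],[[-0.5,0.7,7],[0,0,0],-1],[[-0.5,0.7,10],[0,0,0],-1],[[-0.5,0.7,12],[0,0,0],-1],[[-0.5,0.7,12.5],[0,0,0],-1],[[-0.5,0.7,12.5],[0,0,0],-1]])

```text
time_s: 54.5
eef_pos: [551.2, -282.0, 32.0]
ee_rot: [179.7, -0.1, 4.2]
ft_force: [-3.9, 3.8, 19.2]
opening: -0.2
```

>>> servo_tool(deltas=[[[0,0,-10],[0,0,0],-1],[[0,0,-40],[0,0,0],-1],[[0,0,-90],[0,0,0],-1],[[0,0,-140],[0,0,0],-1],[[0,30,-190],[0,0,0],-1],[[0,50,-240],[0,0,0],-1],[[0,50,-270],[0,0,0],-1],[[0,50,-270],[0,0,0],-1],[[0,50,-270],[0,0,0],-1]])

```text
time_s: 55.4
eef_pos: [554.3, -330.5, 303.0]
ee_rot: [179.6, -0.2, 4.2]
ft_force: [0.2, 0.3, -0.7]
opening: -0.0
```

```bash
python3 - <<'E'
from cand import *
show('s17','scene',base=16);show('d17','side',base=16)
for n in("s17","d17"):
    p,d,c=ld(n);P=cloud(c,d)
    s=(P[:,2]>30)&(P[:,2]<55)&(P[:,0]>600)&(P[:,0]<720)&(P[:,1]>120)&(P[:,1]<320);q=P[s];print("case",np.percentile(q[:,2],95),cv2.minAreaRect(q[:,:2].astype(np.float32)))
E
python3 snap.py w17
```

```text
55.4 [ 554.3 -330.5  303. ] [179.6  -0.2   4.2] open -0.0
scene [477.6  36.4] 28.9 cream 185 [315 145  17  16] 86.8
scene [484.4 -63.5] 29.3 cream 185 [290 161  17  17] 87.6
scene [580.   42.6] 27.8 cream 119 [336 166  18  17] 87.6
scene [ 490.3 -165.4] 28.9 cream 184 [264 178  17  17] 87.0
scene [588.  -56.3] 28.2 black 109 [311 184  17  17] 87.6
scene [ 593.5 -156.6] 27.7 black 100 [284 201  18  18] 87.4
55.45 [ 553.8 -330.   301.4] [ 1.797e+02 -1.000e-01  4.200e+00] open 0.0
side [ 592.6 -153.2] 29.0 black 67 [310 170  19  13] 86.3
side [ 486.1 -162.6] 29.3 cream 166 [340 182  19  15] 86.5
side [585.5 -53.1] 28.3 black 74 [290 188  19  15] 86.5
side [479.7 -61.3] 29.0 cream 167 [320 202  20  15] 86.3
side [576.3  46. ] 27.8 black 69 [267 208  20  16] 86.8
side [472.6  37.3] 28.0 cream 166 [298 223  21  17] 86.7
case 51.83722010347915 ((660.1431274414062, 217.2939453125), (55.445533752441406, 152.4326171875), 6.778592586517334)
case 48.45272938142208 ((655.8092041015625, 221.0850830078125), (53.87006759643555, 150.734619140625), 5.452614784240723)
55.5 [ 553.5 -329.8  300.6] [179.7  -0.    4.2] open -0.3
```

View pics/s17.png

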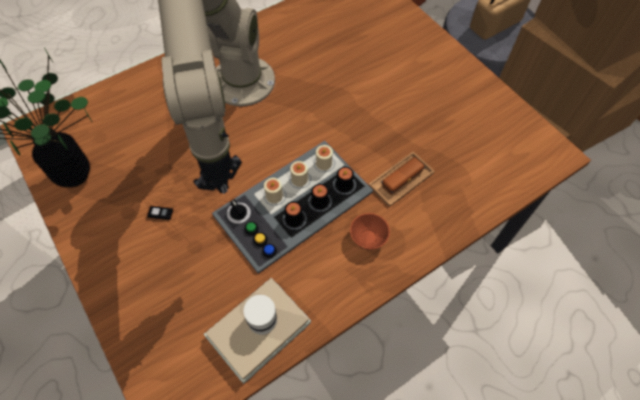

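View pics/d17.png

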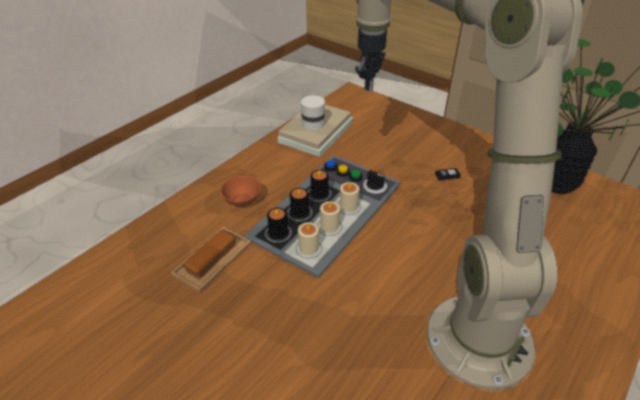

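Both pictures show six candles on the dock (scene px x 264-355), the case centred in the tray at (404,178), and the bowl and fob where they were. I'll hand in.

```bash
python3 -c "
from bench import arm
print(arm.finish_job(), arm.get_obs()['time_s'])"
```

```text
the job is handed in; nothing more can be done
the job is handed in; nothing more can be done
```

I handed the job in at about 55 s of the 210 s allowed, with every step done.

- **Case:** it lies flat in the tray. Seen from the wrist camera just after release, it was about 2 mm from the tray's centre and in line with it. The fixed cameras agree within about 4 mm.
- **Candles:** all six were present, three cream and three black, and each stands upright on its own pad in the right row. The middle black one was knocked about 21 mm aside during the run, so I put it back before starting the charge. In the last wrist-camera measurements each was within about 2.5 mm of its pad centre, and up to 9 mm is allowed. The final scene and side pictures differ from the wrist by up to 3 mm but show no candle moved.
- **Knob:** I turned it clockwise until the moment rose to 1.7 N m against a spring of 0.13, so it was at its stop. The next picture showed it sprung back to rest.
- **Buttons:** I pressed blue, yellow and green in that order. Each bottomed out at the same depth with 15 to 19 N, where 5 N is enough.
- **Bystanders:** the bowl and the key fob are where they were, judged from the final pictures.

One reading disagreed with the description: the wrist camera showed the knob and button tops 4 to 6 mm higher than stated. I went by contact force there instead.

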